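# Snap the retaining bar onto the bottle rack

## Robot

A 6-joint arm with a two-finger parallel gripper is mounted at the origin on the work surface. World frame = base frame: x ahead of the robot, y to its left, z up, the work surface at z = 0. Lengths are in m, angles in rad, forces in N, time in s.
With the tool pointing down it reaches from about 0.35 to 0.775 m from the base axis. Payload 5.5 kg.
Tool frame: the origin (TCP) lies midway between the tips of the shut fingers; the grasp point (between the pads) lies 19 mm behind it (pinch_z is the distance from the TCP to the grasp point, in m); z points along the fingers, x is the direction in which the jaws open and shut, and the axes are right-handed (so a half turn about z gives the same grasp; the last joint's range is limited). The gripper opens to 85 mm and grips with 20 to 120 N. Pads are 22 mm wide; open, the fingers measure 114 mm over their backs; the gripper's body (76 mm by 85 mm) begins 54 mm behind the grasp point. The pads swing forward as they close: fully open they stand 13 mm farther back than shut.
Start: joints at [-1.355, 0.313, 0.046, 1.304, 0, 1.431], TCP at [0.2, -0.539, 0.231] pointing down, gripper open.
Joint ranges: [-2.76, 2.76], [-0.86, 1.69], [-1.03, 1.26], [-2.2, 2.34], [-1.47, 1.5], [-3.14, 3.14]. Speed limits (rad/s): [2.57, 2.57, 3.14, 3.14, 3.14, 3.14].

## Interface

Orientations are given as a unit quaternion [w, x, y, z].
In Python, from workcell import get_state, read_camera, camera_info, hand_in, trace, pinch_z gives the robot as it stands. The module is installed in compiled form; this text tells all that it offers.
- The arm moves only by the tool arm_command, never from a script. Its argument "steps" is text: rows parted by semicolons, each of 4 numbers parted by spaces: the shift along the world's x, y, z in mm, then the turn about the world's z in rad. In form: tx ty tz spin; .... A call has 1 to 20 rows; each row is the pose to reach, as a shift and turn from the pose measured when the call began; what a row does not reach only later rows make up. A row lasts 1/8 s, in which the tool goes at most 62.5 mm and 10.7 degrees, less where a joint would pass 70% of its speed; a pose out of reach is approached as far as the arm can. A call with a gripper value outside its range is refused whole. "fingers" is the gripper command: -1 is shut, 1 is fully open, values between are in proportion, set as the call begins (left out, the last holds). The fingers move at their own pace and stop on an object; "newtons" is the grip in N (left out, the last holds). Time passes only in rows, so rows that repeat a pose let the fingers close. It gives the time, the measured TCP pose, the force and the opening at its end, in the units of the state.
- get_state(): the state, without advancing time (a new reading comes with each control period).
- read_camera(name): name is "side" or "top" or "wrist"; returns the picture (480x640x3 uint8, red, green, blue); there is no depth.
- camera_info(name): a dict with "mtx" (3x3 intrinsics, pixels), "R" (3x3) and "t" (3): a world point X has camera coordinates R X + t. Camera axes: x right, y down, z forward; pixel columns grow to the right and rows downward; lengths in m; the calibration is good to about 2 mm. A picture is of the moment at which its call begins: read the wrist's pose just before it. camera_info takes no time and is no camera call; for the wrist camera it gives the pose at the moment of the call.
- hand_in(): hands the job in, once; it reports no verdict.
Trained networks look in the newest picture that a camera, given by its name, has taken for a name from the list of things; names that differ only in an ending like _2 or _b are one class to them, and where a whole thing is asked for, a point or a joint stands for the part that bears it (a point fixed in the world has none). Each returns a list of dicts, best first, with "score" (0 to 1); they miss things now and then, are a little off and sometimes report something else, mostly with a low value. They report only what shows in the picture. A call takes as long as a camera call.
- trace(camera, name): "mask" (480x640 bool, what is visible of it) and "box" ([left, top, width, height] in pixels, round what is visible of it).
The state is a dict: "clock": time; "joint_pos": joint angles; "qvel": joint speeds; "tau": joint torques, N m; "tcp_pos": TCP position; "orientation": TCP orientation; "wrist_force": force on the tool from outside, world axes, zero at the start; "ft_torque": the same for the moment, N m; "finger_gap": finger opening in m.
Only numpy, scipy, OpenCV 4.12 (cv2) and the standard library are available. Lean on these libraries where they do the work, as an engineer would, in place of code of your own. Each camera call takes 0.05 s, during which the arm holds its last target.

## Task

Draw the steel retaining bar out of its holster by its ring, lay it gently, without dropping it, on the stack of bench boards and let go of it there. Then take it again by its handle block and close the bottle rack with it: tail down in the fork, ring pushed past the sprung gate of the snap hook until the gate snaps shut over it, then lowered to rest before you let go, without forcing or dropping it. Leave the bottles in the rack standing where they are.

Things in the scene. Friction and masses are not known exactly. Their poses are not given: they have to be found in the camera images.
- bar: Retaining bar, plain steel, about 180 g, in the holster at first with its ring sticking out. Origin: its underside; x along it towards the ring, z up. Flat bar 14 mm wide (y), 10 thick (z 0-10), x -110 to 78. A handle block stands on it, a flat rectangular ring is its +x end. Balance point near x=18. Laid on the boards along tray x, origin over the tray's, it is stable and the ring overhangs.
- bar_ring (a point): Middle of the ring's end crossbar, a round bar across y of 8 mm diameter: bar x=115, y=0, z=5 mm. The ring lies flat (z 0.5 to 9.5 mm), 36 mm wide outside, from bar x=74 to 119; its side limbs are 8 mm wide; its hole is 29 mm (x 82 to 111) by 20 mm (y).
- bar_handle (a point): A point in the bar's handle block, 28 mm above the bar's underside, bar x=43, y=0. The block is 30 mm long (x 28 to 58), 14 mm wide, 30 mm tall (z 10 to 40 mm).
- bar_tail (a point): Underside of the bar near its plain end, bar x=-100 mm, y=0, z=0; this part lies in the fork in the end.
- holster: Grey roofed sleeve fixed to the bench, open only at its +x end. Origin on the bench. Reaches x -130 to 62 mm; floor 51 mm up, inside 26 mm wide, roof top 106 mm up, outside 34 mm wide on a foot 50 mm wide. The bar lies in it along its x (within 0.02 rad), its origin 0 to 5 mm ahead of the holster's: 57 to 62 mm of ring end sticks out, the handle is under the roof. Free once pulled 175 mm.
- board_tray: Thin steel tray (124 x 134 x 4 mm) fixed to the bench, origin at its centre on the bench, under a stack of flat stiff boards 116 mm (x) by 124 mm (y), centred on it. The height of the stack differs: its top is anywhere from 18 to 40 mm above the bench and is not measured; it must be seen or felt.
- rack: Bottle rack fixed to the bench: base plate 310 x 170 x 12 mm, three bottles at x -75, -10, 115, y=36 mm. Origin on the bench. The bar's place is along rack x at y=-45, bar x = rack x, its underside then 83 to 86 mm up. Fork and snap hook stand on a common rail whose height is set up to 10 mm higher or lower, not measured: all their heights are told for the middle setting.
- rack_seat (a point): Point on the rack's base (z=12 mm) right below where the seated ring crossbar's middle comes: rack x=115, y=-45 mm. Above it is the snap hook, mouth up. Its floor is at z=86; seated, the crossbar rests there, centre z=90. Guide cheeks 4 mm thick, 48 mm apart inside, flank it from x 75 to 150, up to z=118, so fingers round the ring do not fit.
- rack_nose (a point): Centre line of the hook's nose on the rack's base: rack x=100.5, y=-45, z=12 mm. Nose 8 mm wide, 9 thick (x 96 to 105), top z=138. Shank x 137 to 148, top z=132. The mouth between is 32 mm wide and 42 deep, closed at z=128 by the gate. The nose goes up through the ring's hole, so the crossbar comes down between nose and shank, on the nose's side (x 110 to 120).
- rack_fork (a point): Point on the rack's base (z=12 mm) right below the fork's middle: rack x=-100, y=-45 mm. The fork: two prongs 24 mm apart inside, flared at the top, open upward from z=83 (its bottom) to z=127.
- gate (a joint): Sprung gate of the hook, 28 mm long, 10 wide, hinged at the shank (rack x=136, z=126 mm); rad, 0 = shut, grows as it is pushed down into the mouth, to 1.35. Takes about 3 N at the crossbar to start, up to about 8 N. Some 22 to 28 mm below first contact it slips past the crossbar and springs shut above it; the mouth's floor comes about 42 mm below first contact.
- bottle_a: Amber glass bottle in the rack, 52 mm across, 145 mm tall, origin under its centre.
- bottle_b: Amber glass bottle in the rack, 52 mm across, 125 mm tall, origin under its centre.
- bottle_c: Amber glass bottle in the rack, 52 mm across, 135 mm tall, origin under its centre.

How it is judged:
On the way, in this order (a step that is already met when the one before it is completed fails the run):
1. the bar lies at rest on the stack of boards, out of the holster and let go (contact force between bar and board_tray above 0.3 N and contact force between the fingers and bar below 0.1 N and contact force between bar and holster below 0.05 N and linear speed of bar below 0.03 m/s), for 0.2 s.
2. the ring's crossbar, in the hook's mouth, pushes the gate open (value of joint gate above 0.5 rad and contact force between bar and rack above 0.5 N and x of bar_ring in the frame of rack between 0.106 and 0.132 m and y of bar_ring in the frame of rack between -0.055 and -0.035 m).
At the end, for the whole second after the job is handed in: The bar lies level (within 0.15 rad), at rest and let go: ring crossbar captured in the snap hook's mouth below the gate (rack x 106 to 132 mm, y within 10 mm of -45, height 70 to 108 mm), gate shut (below 0.12 rad), tail in the fork (within 11 mm of its middle, underside 68 to 105 mm high) (x of bar_ring in the frame of rack between 0.106 and 0.132 m and y of bar_ring in the frame of rack between -0.055 and -0.035 m and z of bar_ring in the frame of rack between 0.07 and 0.108 m and y of bar_tail in the frame of rack between -0.056 and -0.034 m and z of bar_tail in the frame of rack between 0.068 and 0.105 m and value of joint gate below 0.12 rad and angle between bar's own z axis and vertical below 0.15 rad and linear speed of bar below 0.02 m/s and velocity of joint gate below 0.2 rad/s); the robot touches nothing.
It fails at once if the bar is dropped: untouched by the fingers it moves faster than 0.35 m/s (a fall of some 6 mm) (contact force between the fingers and bar below 0.05 N and linear speed of bar above 0.35 m/s).
It fails at once if the bar is pressed or knocked on the boards with more than 40 N (contact force between bar and board_tray above 40 N).
It fails at once if the bar is forced against the rack with more than 40 N (contact force between bar and rack above 40 N).
It fails at once if a bottle in the rack is tipped or shifted by more than 25 mm (angle between any of bottle_a, bottle_b, bottle_c's own z axis and vertical above 0.35 rad or distance of any of bottle_a, bottle_b, bottle_c from where it was at the start of the episode above 0.025 m).
It also fails if it takes over 64 s, if anything falls off the work surface, if the arm or the gripper's body presses on something with over 40 N, if the wrist force passes 120 N, or if a joint passes its speed limit or range.

## Working session

There is one attempt and no reset: what is moved stays moved. The work goes in short steps, Python scripts to look and compute and a tool call to move; the robot and the scene stay as the last step left them, time stands still between calls to the robot, and variables do not carry over. Pictures are saved under pics/ and viewed, and the job is handed in when it is done.

Besides the shell and the picture viewer there is one more tool, called after "Request:" by a JSON object that holds its "name" and its "arguments", one argument or row to a line. arm_command: Moves the arm, as the interface text tells. Its arguments: {"type":"object","properties":{"steps":{"type":"string"},"fingers":{"type":"number"},"newtons":{"type":"number"}},"required":["steps"]}

```bash
mkdir -p pics
python3 - <<'E'
from workcell import *
import cv2,numpy as np
s=get_state()
print({k:np.round(v,4).tolist() for k,v in s.items()})
print(pinch_z)
for n in ["side","top","wrist"]:
    im=read_camera(n); cv2.imwrite(f"pics/{n}0.png",im[:,:,::-1])
    c=camera_info(n); print(n,{k:np.round(v,4).tolist() for k,v in c.items()})
print(get_state()["clock"])
E
```

```text
{'clock': 0.0, 'joint_pos': [-1.3546, 0.314, 0.045, 1.3036, 0.0, 1.4312], 'qvel': [0.0001, 0.0002, -0.0005, -0.0, 0.0015, -0.0011], 'tau': [0.0004, -48.0625, 29.8533, 0.0193, -0.0002, -0.0], 'tcp_pos': [0.2002, -0.5385, 0.2304], 'orientation': [-0.0006, 0.8211, -0.5708, -0.0007], 'wrist_force': [-0.1026, 0.2433, -0.2308], 'ft_torque': [0.0543, -0.0054, 0.0405], 'finger_gap': 0.0854}
0.0187
side {'mtx': [[573.5498, 0.0, 311.2608], [0.0, 573.5498, 244.5681], [0.0, 0.0, 1.0]], 'R': [[-0.7269, -0.6863, -0.024], [-0.3528, 0.4032, -0.8444], [0.5892, -0.6053, -0.5353]], 't': [0.4576, 0.2667, 0.8448]}
top {'mtx': [[506.2807, 0.0, 323.7019], [0.0, 506.2807, 235.847], [0.0, 0.0, 1.0]], 'R': [[0.0094, -0.9999, 0.0105], [-0.9973, -0.0101, -0.0733], [0.0734, -0.0098, -0.9973]], 't': [0.0279, 0.5906, 1.0622]}
wrist {'mtx': [[358.6946, 0.0, 321.5247], [0.0, 358.6946, 238.0843], [0.0, 0.0, 1.0]], 'R': [[0.3482, -0.9374, -0.0008], [-0.8998, -0.3345, 0.28], [-0.2627, -0.0968, -0.96]], 't': [-0.5749, -0.0369, 0.3791]}
0.15
```

View pics/side0.png

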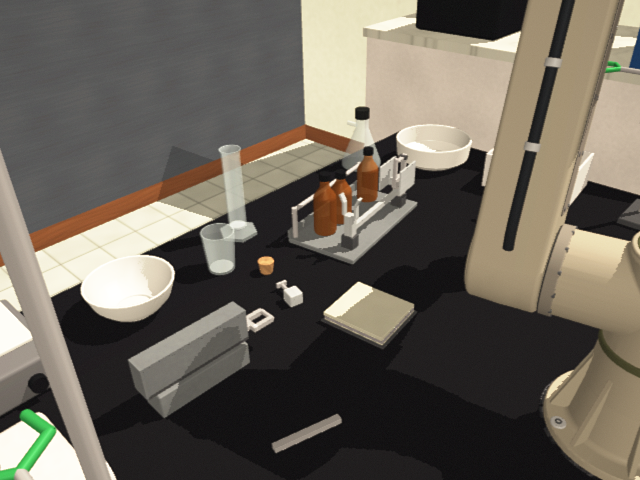

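View pics/top0.png

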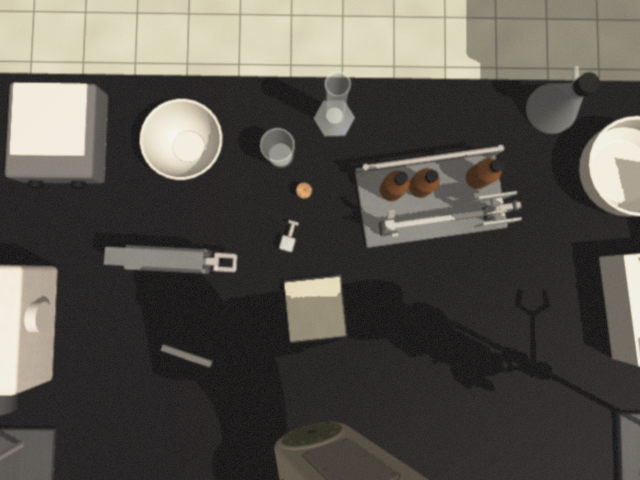

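View pics/wrist0.png

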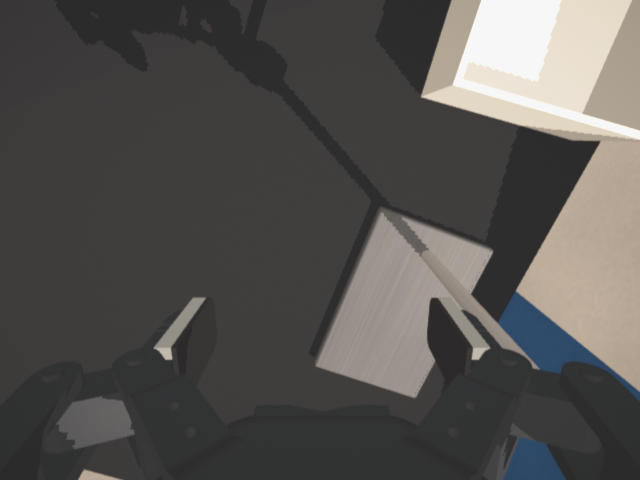

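```bash
cat > h.py <<'E'
from workcell import *
import cv2,numpy as np
def cam(n): 
    c=camera_info(n); return np.array(c["mtx"]),np.array(c["R"]),np.array(c["t"])
def ray(c,uv,z):
    K,R,t=c; d=R.T@np.linalg.inv(K)@np.array([uv[0],uv[1],1.]); o=-R.T@t
    return o+d*(z-o[2])/d[2]
def proj(c,X):
    K,R,t=c; p=(R@np.atleast_2d(X).T).T+t; q=(K@p.T).T; return q[:,:2]/q[:,2:]
def shot(n,f):
    s=get_state(); c=cam(n); im=read_camera(n); cv2.imwrite(f"pics/{f}.png",im[:,:,::-1]); return s,c,im
E
python3 - <<'E'
from h import *
ims={}
for cn in ["top","side"]:
    c=cam(cn); im=read_camera(cn)[:,:,::-1].copy()
    print(cn,"cam pos",np.round(-c[1].T@c[2],3))
    for nm in ["bar","holster","board_tray","rack","bar_ring","rack_seat","bottle_a","gate"]:
        try: r=trace(cn,nm)
        except Exception as e: print(nm,e);continue
        for d in r[:3]:
            m=d["mask"].astype(np.uint8)
            print(nm,round(d["score"],2),d["box"],m.sum())
        if r:
            m=r[0]["mask"].astype(np.uint8); np.save(f"m_{cn}_{nm}.npy",m)
            cs,_=cv2.findContours(m,0,2); cv2.drawContours(im,cs,-1,tuple(int(v) for v in np.random.randint(60,255,3)),1)
            b=cv2.minAreaRect(np.argwhere(m)[:,::-1].astype(np.float32)); print("   rect",np.round(b[0],1),np.round(b[1],1),round(b[2],1))
    cv2.imwrite(f"pics/tr_{cn}.png",im)
    x0,y0=(90,130) if cn=="top" else (120,120)
    w,h=(450,230) if cn=="top" else (320,310)
    cv2.imwrite(f"pics/tr_{cn}.png",cv2.resize(im[y0:y0+h,x0:x0+w],None,fx=1.75,fy=1.75,interpolation=2))
E
```

```text
top cam pos [0.511 0.044 1.102]
bar 0.65 [206.1, 252.9, 27.8, 16.2] 242
   rect [219.5 262. ] [16. 31.] 90.0
holster 0.67 [106.1, 247.4, 104.7, 26.6] 2396
holster 0.25 [379.5, 169.0, 32.0, 34.8] 743
   rect [156.9 257.8] [105.9  25.8] 2.0
board_tray 0.6 [283.8, 275.6, 63.2, 68.7] 3576
   rect [314.9 308.1] [63.7 58.1] 84.3
rack 0.87 [355.8, 144.5, 163.2, 103.3] 9493
   rect [438.1 195.5] [ 82.3 158. ] 81.8
bar_ring 0.72 [201.7, 253.9, 33.7, 15.8] 408
   rect [219.5 262. ] [18. 33.] 90.0
rack_seat 0.61 [356.8, 147.4, 162.3, 96.9] 9447
   rect [437.8 195.1] [ 82.2 158.3] 81.9
bottle_a 0.91 [465.0, 156.1, 38.3, 33.4] 812
bottle_a 0.85 [379.2, 169.8, 31.3, 34.1] 714
bottle_a 0.8 [407.7, 170.8, 33.6, 25.9] 680
   rect [484.8 172.1] [25.  39.6] 52.1
gate 0.3 [202.4, 253.5, 35.4, 16.1] 298
   rect [220.  261.5] [17. 32.] 90.0
side cam pos [-0.071  0.718  0.688]
bar 0.86 [244.7, 309.6, 29.3, 24.2] 462
   rect [258.1 319.4] [20.8 28.6] 56.3
holster 0.63 [130.6, 302.8, 118.4, 111.2] 7858
holster 0.43 [244.9, 311.5, 27.0, 19.2] 348
   rect [196.2 358.2] [ 68.5 133. ] 59.5
board_tray 0.74 [320.2, 280.2, 95.8, 67.9] 3590
   rect [369.4 313.5] [83.7 52.8] 24.2
rack 0.88 [286.4, 156.4, 131.8, 109.4] 5930
   rect [358.5 211.1] [ 80.8 147.5] 55.8
bar_ring 0.61 [245.5, 309.4, 29.4, 20.4] 429
   rect [258.6 318.7] [19.7 28.2] 63.4
rack_seat 0.71 [286.5, 153.9, 128.1, 107.4] 5649
   rect [358.2 210.5] [ 79.6 147.5] 55.5
bottle_a 0.95 [312.3, 172.5, 25.3, 63.5] 1182
bottle_a 0.81 [354.0, 143.9, 23.8, 57.4] 966
bottle_a 0.57 [331.5, 170.0, 24.5, 52.3] 658
   rect [324.5 203.5] [63. 23.] 90.0
gate 0.59 [313.1, 170.3, 25.4, 64.0] 1244
   rect [324.5 203. ] [64. 23.] 90.0
```

Run:
```python
import cv2
im=cv2.imread("pics/top0.png")
a=cv2.resize(im[225:345,100:360],None,fx=3,fy=3,interpolation=2)
cv2.imwrite("pics/topA.png",a)
cv2.imwrite("pics/topB.png",cv2.resize(im[135:255,345:535],None,fx=4,fy=4,interpolation=2))
im=cv2.imread("pics/side0.png")
cv2.imwrite("pics/sideA.png",cv2.resize(im[140:350,120:430],None,fx=2.5,fy=2.5,interpolation=2))
```

```text
(no output)
```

View pics/topA.png

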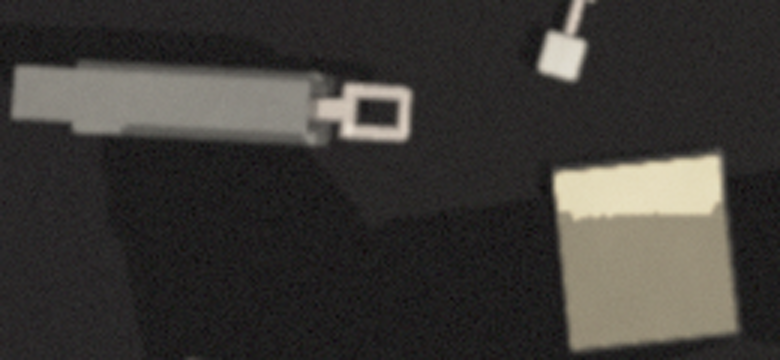

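View pics/topB.png

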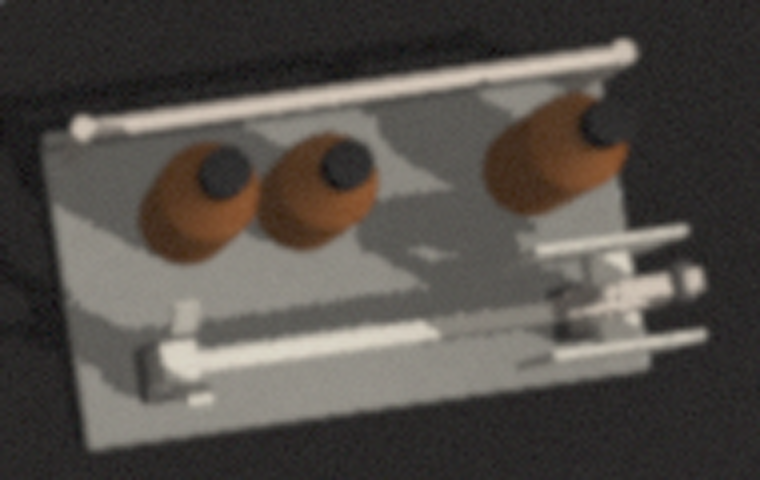

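View pics/sideA.png

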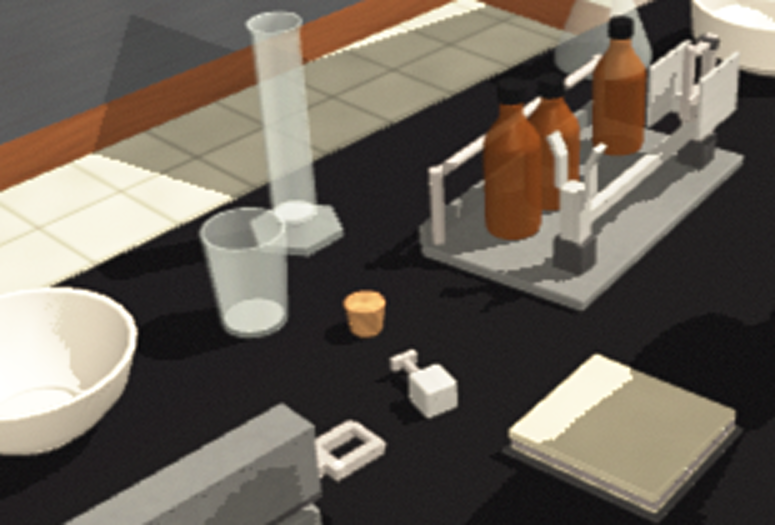

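```bash
cat > fit.py <<'E'
from h import *
from scipy.optimize import least_squares
T,S=cam("top"),cam("side")
def pts(p,L,z):
    c,s=np.cos(p[2]),np.sin(p[2]); L=np.array(L)/1000.
    return np.c_[p[0]+c*L[:,0]-s*L[:,1],p[1]+s*L[:,0]+c*L[:,1],np.broadcast_to(z,len(L))]
def fit(obs,p0,zf):
    # obs: list of (cam, local xy mm list, uv list)
    def r(p): return np.concatenate([(proj(c,pts(p,L,zf(p)))-np.array(uv)).ravel() for c,L,uv in obs])
    q=least_squares(r,p0,loss="soft_l1",f_scale=1.); return q.x,r(q.x)
E
python3 - <<'E'
from fit import *
np.set_printoptions(suppress=True,precision=4)
# ring corners: bar x 74/119, y +-18. heading -y: bar y -> +x (up in picture)
R=[[74,18],[119,18],[119,-18],[74,-18]]
uv=[(214,252.3),(237,253.7),(236.3,272.3),(213.3,271)]
print("ring",fit([(T,R,uv)],[.45,.3,-1.57],lambda p:.0605))
B=[[-58,62],[58,62],[58,-62],[-58,-62]]
uvT=[(284,282),(340.3,275.3),(346,335),(290,342)]
uvS=[(324,313.2),(358.8,281.2),(414.8,304.),(382,339)]
for o in ([(T,B,uvT)],[(T,B,uvT),(S,B,uvS)],[(S,B,uvS)]): print("board",fit(o,[.4,.05,-1.57,.03],lambda p:p[3]))
P=[[-155,-85],[155,-85],[-155,85]]
uvT=[(367.5,247.5),(507,227.5),(355,168.2)]
Q=[[-155,85],[-155,-85],[155,-85]]
uvS=[(289.2,236),(353.2,260),(416.8,202.8)]
for o in ([(T,P,uvT)],[(T,P,uvT),(S,Q,uvS)],[(S,Q,uvS)]): print("rack",fit(o,[.6,-.2,-1.57],lambda p:.012))
E
```

```text
ring (array([ 0.5342,  0.3321, -1.6051]), array([ 0.7016,  0.7745, -0.3795,  0.3388, -0.6684, -0.7091,  0.3564,
       -0.3703]))
board (array([ 0.4378,  0.0504, -1.4521,  0.0481]), array([ 0.0095, -0.4208, -0.6889,  0.1485,  0.3194,  0.4899,  0.2564,
       -0.2039]))
board (array([ 0.4345,  0.0496, -1.456 ,  0.0183]), array([ 1.3813,  0.7697, -0.8099,  1.7163, -0.2148,  0.4499,  1.2385,
       -0.634 , -0.2802, -0.8195, -0.7448,  0.6063, -0.6035,  0.3086,
        0.041 , -0.3783]))
board (array([ 0.4311,  0.053 , -1.4594,  0.0221]), array([-0.1765, -0.8568, -0.3021,  0.4815,  0.0752,  0.4197,  0.3694,
       -0.1283]))
rack (array([ 0.6751, -0.1996, -1.4249]), array([-1.1628, -0.8237,  0.5898, -0.1667,  0.265 ,  1.3647]))
rack (array([ 0.6742, -0.2005, -1.4202]), array([-0.5223, -0.0753,  1.1306, -0.081 ,  0.5384,  2.1464, -1.5611,
        1.1714, -0.9154, -0.0783,  0.5762, -1.6579]))
rack (array([ 0.6735, -0.2019, -1.4175]), array([-0.8234,  1.1247, -0.016 , -0.2349,  1.0057, -1.8605]))
```

Request:
{"name": "arm_command", "arguments": {
  "steps": "330 767 -40 1.18;330 767 -40 1.18;330 767 -40 1.18;330 767 -40 1.18;330 767 -40 1.18;330 767 -40 1.18;330 767 -40 1.18;330 767 -40 1.18;330 767 -40 1.18;330 767 -40 1.18;330 767 -40 1.18;330 767 -40 1.18;330 767 -40 1.18;330 767 -40 1.18;330 767 -40 1.18;330 767 -40 1.18",
  "fingers": 1
}}

```text
clock: 3.05
tcp_pos: [0.5298, 0.2273, 0.1912]
orientation: [0.0, 1.0, -0.018, -0.0]
wrist_force: [-0.1, -0.1, 1.0]
finger_gap: 0.0853
```

Run:
```python
from h import *
s,c,im=shot("wrist","w1"); print(np.round(s["tcp_pos"],4),np.round(s["orientation"],4),s["clock"],np.round(s["wrist_force"],2), -c[1].T@c[2])
```

```text
[0.5298 0.2273 0.1912] [ 3.000e-04  9.998e-01 -1.760e-02 -3.000e-04] 3.05 [-0.05 -0.07  0.98] [0.53209993 0.29795206 0.33438697]
```

View pics/w1.png

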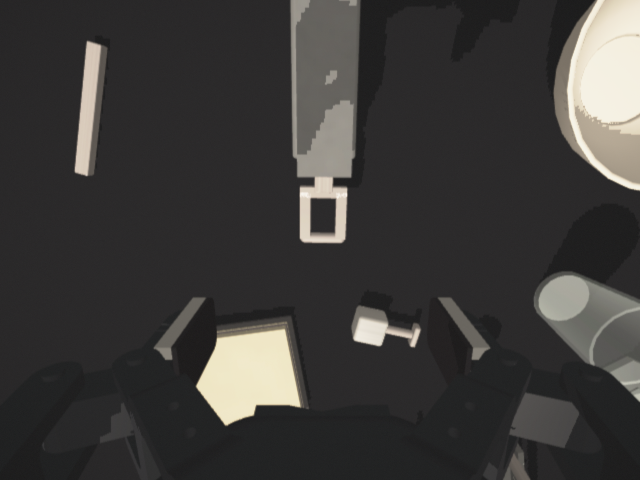

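Run:
```python
import cv2
im=cv2.imread("pics/w1.png")
cv2.imwrite("pics/w1z.png",cv2.resize(im[165:255,270:370],None,fx=6,fy=6,interpolation=2))
```

```text
(no output)
```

View pics/w1z.png

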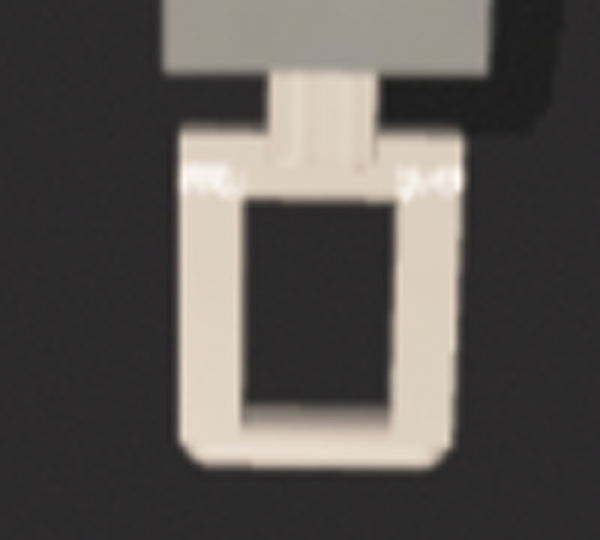

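Run:
```python
from fit import *
np.set_printoptions(suppress=True,precision=4)
c=cam("wrist")
for uv in [(300,186.7),(347.3,186.7),(310.8,198.3),(335.8,198.3),(300,236.7),(345.8,236.7),(323,242)]: print(uv,ray(c,uv,.0605))
# camera image left = ?
L=[[74,-18],[74,18],[82,-10],[82,10]]
print(fit([(c,L,[(300,186.7),(347.3,186.7),(310.8,198.3),(335.8,198.3)])],[.53,.33,-1.6],lambda p:.0605))
# boards corners visible in wrist: need pixels
import cv2
im=cv2.imread("pics/w1.png"); cv2.imwrite("pics/w1b.png",cv2.resize(im[300:440,180:330],None,fx=5,fy=4,interpolation=2))
```

```text
(300, 186.7) [0.5142 0.2589 0.0605]
(347.3, 186.7) [0.5503 0.2576 0.0605]
(310.8, 198.3) [0.522  0.2497 0.0605]
(335.8, 198.3) [0.5413 0.249  0.0605]
(300, 236.7) [0.5121 0.2192 0.0605]
(345.8, 236.7) [0.5485 0.2179 0.0605]
(323, 242) [0.5302 0.2141 0.0605]
(array([ 0.535 ,  0.3317, -1.6097]), array([-0.0237,  0.5414, -0.2377,  0.6774, -0.299 , -0.6546,  0.6473,
       -0.5799]))
```

View pics/w1b.png

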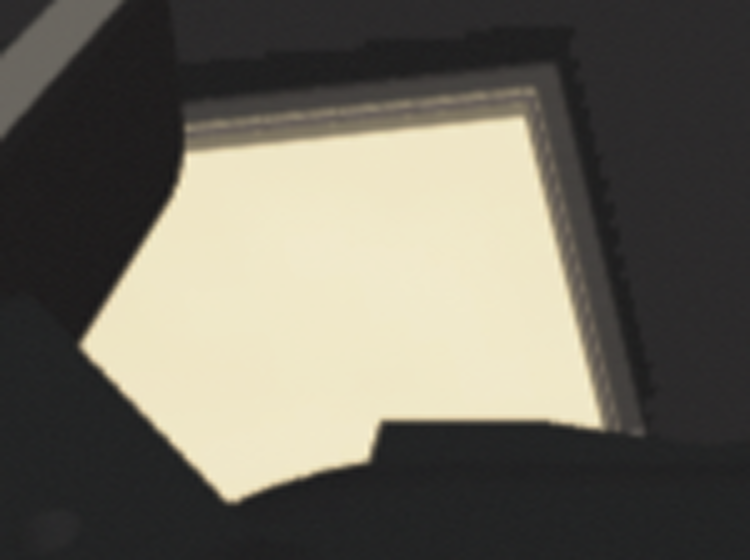

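Request:
{"name": "arm_command", "arguments": {
  "steps": "1 1 -50 0;1 1 -100 0;1 1 -130 0;1 1 -155 0;1 1 -155 0;1 1 -155 0"
}}

```text
clock: 3.85
tcp_pos: [0.5316, 0.2274, 0.0378]
orientation: [0.0, 1.0, -0.019, 0.001]
wrist_force: [0.4, 0.5, -0.5]
finger_gap: 0.0852
```

Request:
{"name": "arm_command", "arguments": {
  "steps": "0 0 0 0;0 0 0 0;0 0 0 0;0 0 0 0;0 0 0 0;0 0 0 0",
  "fingers": -1,
  "newtons": 90
}}

```text
clock: 4.6
tcp_pos: [0.5319, 0.2275, 0.0382]
orientation: [-0.0, 1.0, -0.019, 0.001]
wrist_force: [-0.7, -0.5, 4.8]
finger_gap: 0.0342
```

Run:
```python
from h import *
s,c,im=shot("wrist","w2"); print(np.round(s["tcp_pos"],4),np.round(s["orientation"],4),s["clock"],np.round(s["wrist_force"],2), s["finger_gap"])
```

```text
[0.5319 0.2275 0.0382] [-1.000e-04  9.998e-01 -1.850e-02  1.000e-03] 4.6 [-0.67 -0.49  4.84] 0.03416498779344467
```

View pics/w2.png

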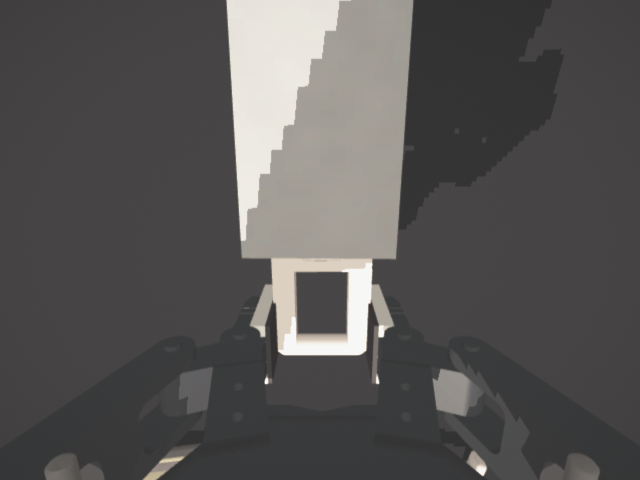

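Request:
{"name": "arm_command", "arguments": {
  "steps": "0 0 2 0;-1 -20 2 0;-2 -40 2 0;-2 -60 2 0;-3 -80 2 0;-4 -100 2 0;-4 -120 2 0;-5 -140 2 0;-6 -160 2 0;-7 -180 2 0;-7 -200 2 0;-7 -200 2 0"
}}

```text
clock: 6.15
tcp_pos: [0.525, 0.0257, 0.0402]
orientation: [0.0, 1.0, -0.02, 0.001]
wrist_force: [0.2, 0.7, -1.2]
finger_gap: 0.0345
```

Run:
```python
from h import *
s,c,im=shot("wrist","w3"); print(np.round(s["tcp_pos"],4),np.round(s["orientation"],4),s["clock"],np.round(s["wrist_force"],2),np.round(s["ft_torque"],2), s["finger_gap"])
shot("side","s3")
```

```text
[0.525  0.0257 0.0402] [ 1.000e-04  9.998e-01 -1.980e-02  1.100e-03] 6.15 [ 0.17  0.66 -1.22] [-0.14 -0.04 -0.05] 0.0344864687512915
```

View pics/w3.png

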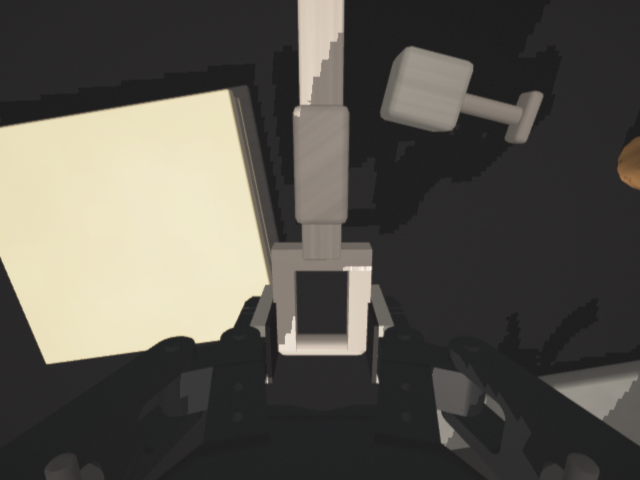

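View pics/s3.png

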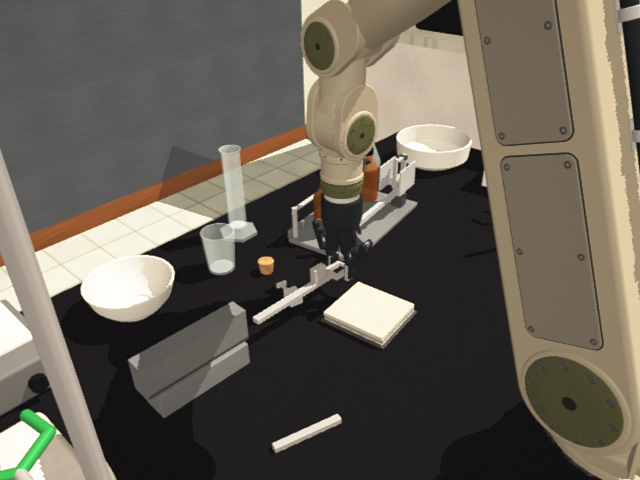

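Run:
```python
from fit import *
np.set_printoptions(suppress=True,precision=4)
im=cv2.imread("pics/w3.png"); 
cv2.imwrite("pics/w3b.png",cv2.resize(im[60:400,0:300],None,fx=2.6,fy=1.75,interpolation=2))
hsv=cv2.cvtColor(im,cv2.COLOR_BGR2HSV)
m=((hsv[:,:,2]>200)&(hsv[:,:,1]>20)).astype(np.uint8); m[:, 272:]=0
n,l,st,_=cv2.connectedComponentsWithStats(m); k=1+np.argmax(st[1:,4]); m=(l==k)
# edge points
def line(P): 
    v=cv2.fitLine(np.array(P,np.float32),cv2.DIST_HUBER,0,.01,.01).ravel(); return v
top=[(x,np.where(m[:,x])[0].min()-.5) for x in range(10,220,5)]
right=[(np.where(m[y])[0].max()+.5,y) for y in range(100,270,5)]
left=[(np.where(m[y])[0].min()-.5,y) for y in range(270,355,5)]
bot=[(x,np.where(m[:,x])[0].max()+.5) for x in range(55,135,5)]
Ls=[line(p) for p in (top,right,bot,left)]
def X(a,b):
    A=np.c_[a[:2],-b[:2]]; t=np.linalg.solve(A,b[2:]-a[2:]); return a[2:]+a[:2]*t[0]
C=[X(Ls[i],Ls[(i+1)%4]) for i in range(4)]  # TR, BR, BL, TL
print(np.array(C))
for z in (.018,.03,.04):
    c=cam("wrist"); W=np.array([ray(c,u,z) for u in C]); print(z,W[:,:2].tolist(),[np.linalg.norm(W[i]-W[i-1]).round(4) for i in range(4)])
L=[[-58,62],[58,62],[58,-62],[-58,-62]]
print(fit([(cam("wrist"),L,C)],[.43,.05,-1.45,.03],lambda p:p[3]))
```

```text
[[227.4048  89.3487]
 [278.6758 330.4763]
 [ 46.4015 363.5675]
 [-52.7631 136.4936]]
0.018 [[0.48765716692360955, 0.11728483602328996], [0.5012929781373512, 0.00031630371183190287], [0.3759188246902406, -0.014709821476337329], [0.3615289658409905, 0.10263326212848814]] [np.float64(0.127), np.float64(0.1178), np.float64(0.1263), np.float64(0.1182)]
0.03 [[0.49050855189393844, 0.11585960092302725], [0.5031552707223146, 0.007375542532713275], [0.38687530452613983, -0.006560641927163366], [0.3735292339481685, 0.10227079916153006]] [np.float64(0.1178), np.float64(0.1092), np.float64(0.1171), np.float64(0.1096)]
0.04 [[0.49288470603587914, 0.11467190500614166], [0.5047071812097842, 0.013258241550114402], [0.3960057043893891, 0.00023034103048159837], [0.3835294573708169, 0.101968746689065]] [np.float64(0.1101), np.float64(0.1021), np.float64(0.1095), np.float64(0.1025)]
(array([ 0.4334,  0.0522, -1.4534,  0.0212]), array([-0.5076, -0.4563,  0.085 ,  0.529 , -0.2775,  0.1638,  0.7854,
       -0.1038]))
```

View pics/w3b.png

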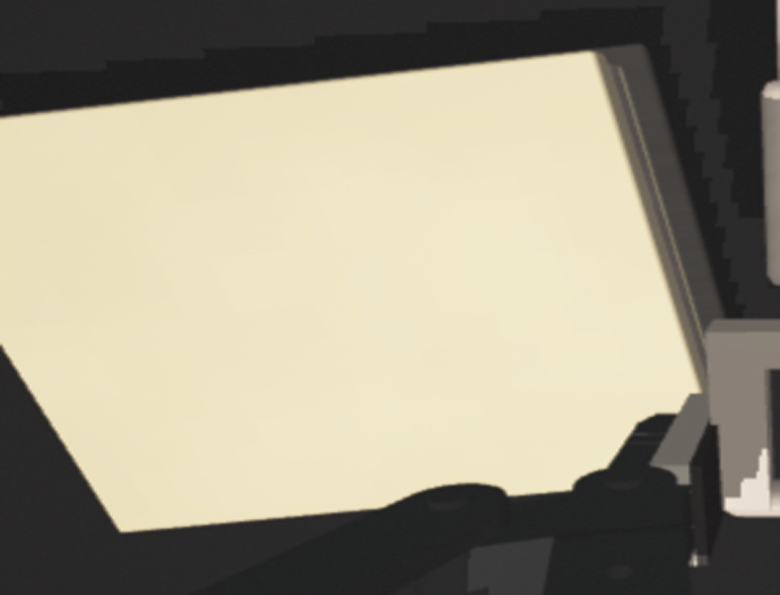

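Request:
{"name": "arm_command", "arguments": {
  "steps": "0 0 20 0;0 0 40 0;-20 -20 40 0.05;-40 -40 40 0.1;-60 -60 40 0.156;-79 -78 40 0.156;-79 -78 40 0.156;-79 -78 20 0.156;-79 -78 0 0.156;-79 -78 -12 0.156;-79 -78 -22 0.156;-79 -78 -26 0.156;-79 -78 -26 0.156"
}}

```text
clock: 7.88
tcp_pos: [0.446, -0.0508, 0.0142]
orientation: [-0.0, 0.998, 0.059, 0.001]
wrist_force: [-0.4, -0.5, -1.5]
finger_gap: 0.0343
```

Run:
```python
from h import *
s,c,im=shot("wrist","w4"); print(np.round(s["tcp_pos"],4),np.round(s["orientation"],4),s["clock"],np.round(s["wrist_force"],2),np.round(s["ft_torque"],2), s["finger_gap"])
_,_,im=shot("side","s4")
cv2.imwrite("pics/s4z.png",cv2.resize(im[230:370,230:450,::-1],None,fx=3.5,fy=3.5,interpolation=2))
```

```text
[ 0.446  -0.0508  0.0142] [-3.000e-04  9.983e-01  5.910e-02  9.000e-04] 7.875 [-0.38 -0.46 -1.53] [-0.16 -0.06  0.04] 0.03428732186422936
```

View pics/w4.png

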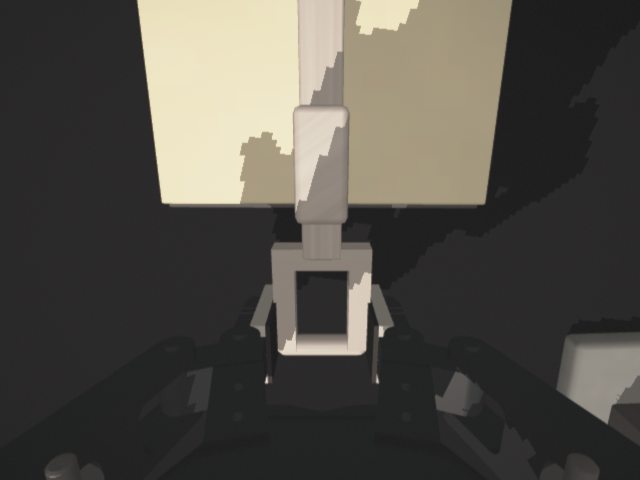

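View pics/s4z.png

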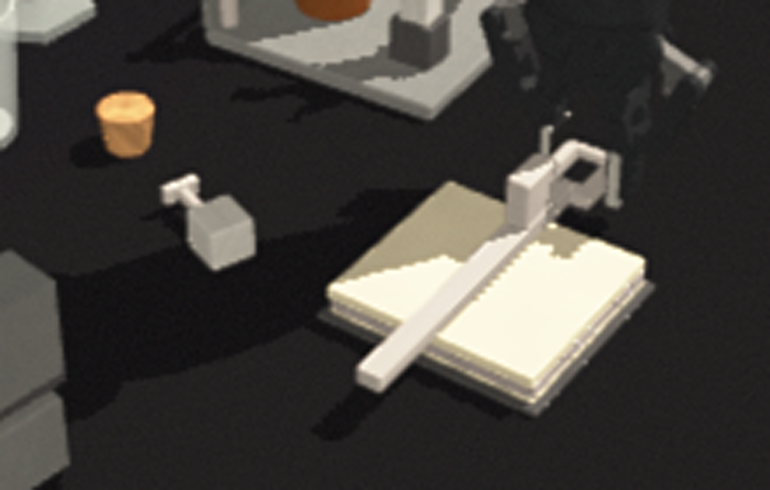

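Request:
{"name": "arm_command", "arguments": {
  "steps": "0 0 -1 0;0 0 -2 0;0 0 -3 0;0 0 -3 0"
}}

```text
clock: 8.48
tcp_pos: [0.4462, -0.0509, 0.0115]
orientation: [-0.0, 0.998, 0.059, 0.001]
wrist_force: [-0.0, 0.1, -2.6]
finger_gap: 0.0338
```

Request:
{"name": "arm_command", "arguments": {
  "steps": "0 0 -1 0;0 0 -2 0;0 0 -2 0"
}}

```text
clock: 8.85
tcp_pos: [0.4463, -0.051, 0.0097]
orientation: [-0.0, 0.998, 0.059, 0.001]
wrist_force: [-0.3, -0.2, 1.4]
finger_gap: 0.0341
```

Request:
{"name": "arm_command", "arguments": {
  "steps": "0 0 -1 0;0 0 -1 0;0 0 -1 0"
}}

```text
clock: 9.22
tcp_pos: [0.4464, -0.051, 0.009]
orientation: [-0.0, 0.998, 0.059, 0.001]
wrist_force: [-1.8, -1.5, 4.5]
finger_gap: 0.034
```

Run:
```python
from h import *
s=get_state(); print(np.round(s["tcp_pos"],4),s["clock"],np.round(s["wrist_force"],2),np.round(s["ft_torque"],2), s["finger_gap"])
_,_,im=shot("side","s5")
cv2.imwrite("pics/s5z.png",cv2.resize(im[260:370,290:430,::-1],None,fx=5,fy=5,interpolation=2))
```

```text
[ 0.4464 -0.051   0.009 ] 9.225 [-1.85 -1.51  4.54] [0.03 0.41 0.14] 0.03396819033613284
```

View pics/s5z.png

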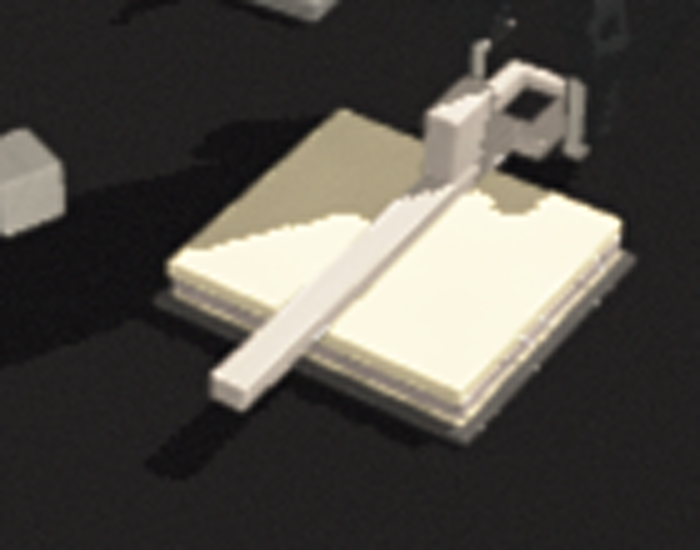

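Request:
{"name": "arm_command", "arguments": {
  "steps": "0 0 0 0;0 0 0 0;0 0 0 0;0 0 0 0;0 0 0 0;0 0 0 0",
  "fingers": 0.6
}}

```text
clock: 10.02
tcp_pos: [0.4464, -0.051, 0.009]
orientation: [-0.0, 0.998, 0.059, 0.001]
wrist_force: [0.2, -0.7, -0.5]
finger_gap: 0.0685
```

Run:
```python
from h import *
s=get_state(); print(np.round(s["tcp_pos"],4),s["clock"],np.round(s["wrist_force"],2),np.round(s["ft_torque"],2), s["finger_gap"])
_,_,im=shot("side","s6")
cv2.imwrite("pics/s6z.png",cv2.resize(im[260:370,290:430,::-1],None,fx=5,fy=5,interpolation=2))
shot("wrist","w6")
```

```text
[ 0.4464 -0.051   0.009 ] 10.025 [ 0.25 -0.72 -0.52] [-0.02  0.02 -0.02] 0.0685127711097924
```

View pics/s6z.png

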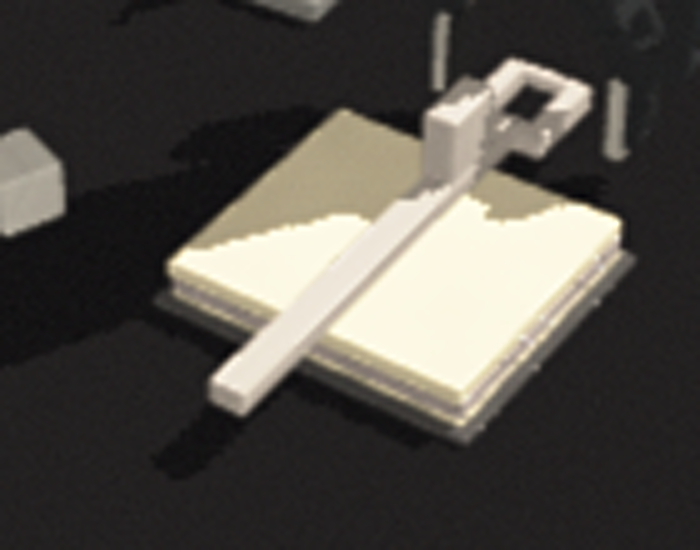

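View pics/w6.png

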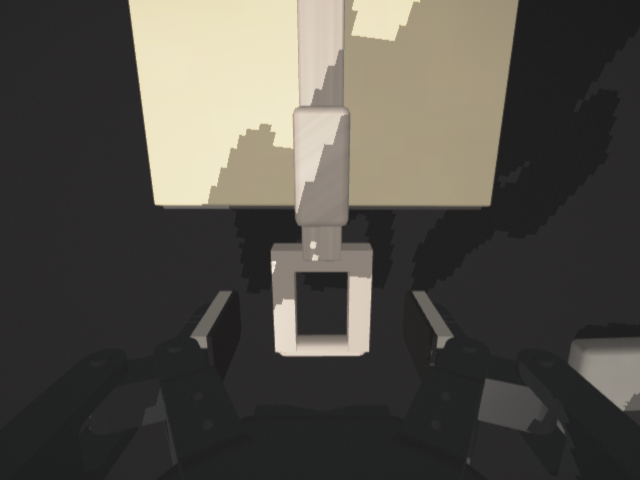

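Run:
```python
from fit import *
np.set_printoptions(suppress=True,precision=4)
c=cam("wrist")
im=cv2.imread("pics/w6.png"); cv2.imwrite("pics/w6z.png",cv2.resize(im[95:365,260:385],None,fx=4.4,fy=2.2,interpolation=2))
L=[[74,-18],[74,18],[82,-10],[82,10]]
uv=[(271.5,249),(371.5,249),(295.5,272),(347.5,272)]
for u in uv+[(293,108),(349,108),(295,225),(349,225)]: print(u,ray(c,u,.0315)[:2],ray(c,u,.062)[:2])
```

```text
(271.5, 249) [ 0.4247 -0.0221] [ 0.4278 -0.0117]
(371.5, 249) [ 0.4598 -0.0179] [ 0.4541 -0.0086]
(295.5, 272) [ 0.4339 -0.0298] [ 0.4348 -0.0174]
(347.5, 272) [ 0.4526 -0.0276] [ 0.4487 -0.0158]
(293, 108) [0.4277 0.0256] [0.4301 0.0239]
(349, 108) [0.4453 0.0277] [0.4433 0.0255]
(295, 225) [ 0.4321 -0.0124] [ 0.4334 -0.0045]
(349, 225) [ 0.4507 -0.0102] [ 0.4473 -0.0028]
```

View pics/w6z.png

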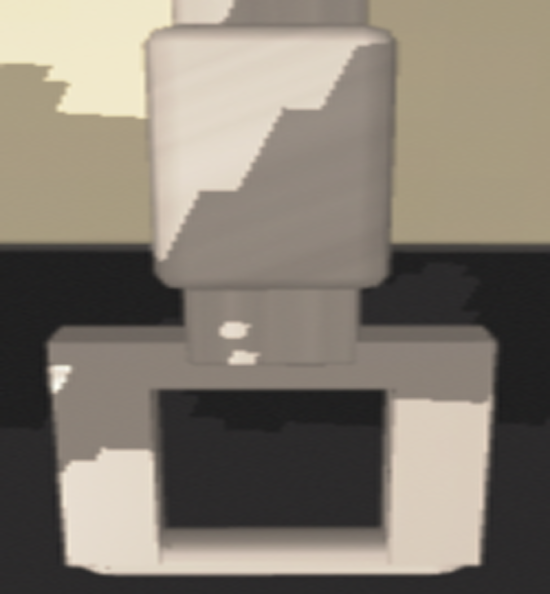

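Request:
{"name": "arm_command", "arguments": {
  "steps": "0 0 30 0;0 0 70 0;-4 30 80 0;-7 61 80 0;-7 61 80 0;-7 61 50 0;-7 61 30 0;-7 61 21 0;-7 61 21 0;-7 61 21 0"
}}

```text
clock: 11.38
tcp_pos: [0.4401, 0.0096, 0.0306]
orientation: [0.0, 0.998, 0.059, 0.002]
wrist_force: [-1.1, -0.5, 0.8]
finger_gap: 0.0683
```

Run:
```python
from h import *
s,c,im=shot("wrist","w7"); print(np.round(s["tcp_pos"],4),s["clock"],np.round(s["wrist_force"],2),np.round(s["ft_torque"],2), s["finger_gap"],s["orientation"])
```

```text
[0.4401 0.0096 0.0306] 11.375 [-1.1  -0.49  0.75] [ 0.05 -0.   -0.08] 0.0683335616507171 [6.13741634e-05 9.98263307e-01 5.88771161e-02 1.96272134e-03]
```

View pics/w7.png

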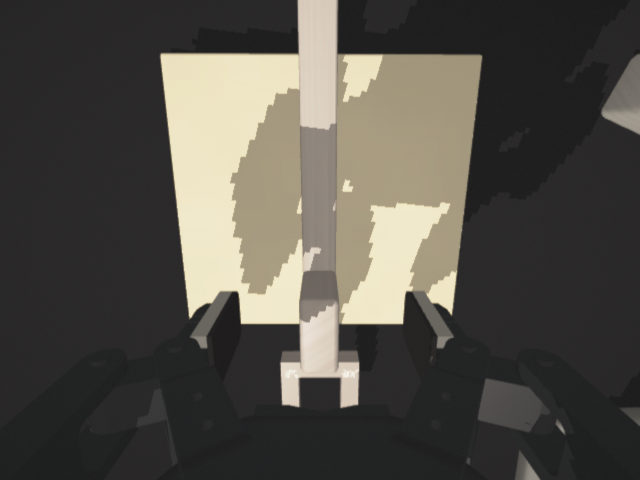

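Request:
{"name": "arm_command", "arguments": {
  "steps": "0 0 0 0;0 0 0 0;0 0 0 0;0 0 0 0;0 0 0 0;0 0 0 0;0 0 0 0",
  "fingers": -1,
  "newtons": 115
}}

```text
clock: 12.3
tcp_pos: [0.4402, 0.0097, 0.0312]
orientation: [0.0, 0.998, 0.059, 0.002]
wrist_force: [-1.7, -0.3, 5.8]
finger_gap: 0.0121
```

Run:
```python
from h import *
s,c,im=shot("wrist","w8"); print(np.round(s["tcp_pos"],4),s["clock"],np.round(s["wrist_force"],2),np.round(s["ft_torque"],2), s["finger_gap"],s["orientation"])
```

```text
[0.4402 0.0097 0.0312] 12.3 [-1.67 -0.29  5.85] [-0.02  0.41  0.06] 0.012108498959503802 [1.86901474e-04 9.98252126e-01 5.90565003e-02 2.23332019e-03]
```

View pics/w8.png

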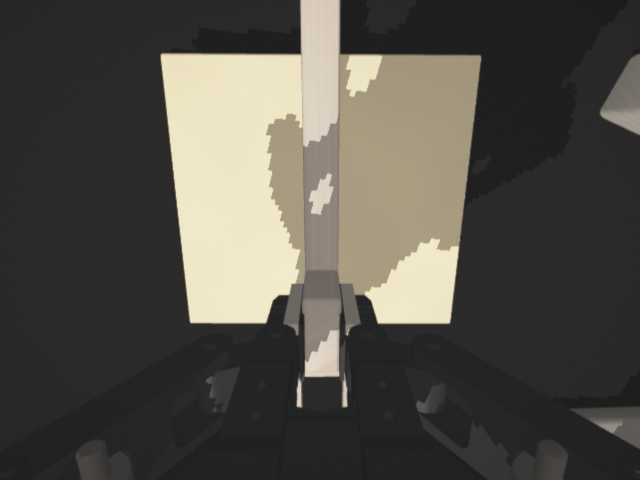

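Request:
{"name": "arm_command", "arguments": {
  "steps": "0 0 10 0;0 0 50 0;0 0 100 0;10 -30 150 0;30 -80 200 0.03;50 -130 219 0.03;70 -180 219 0.03;90 -230 219 0.03;110 -280 219 0.03;130 -330 219 0.03;145 -380 219 0.03;145 -390 219 0.03;145 -390 219 0.03;145 -390 219 0.03"
}}

```text
clock: 14.1
tcp_pos: [0.585, -0.3789, 0.2507]
orientation: [-0.0, 0.997, 0.074, 0.002]
wrist_force: [0.4, -0.1, -2.0]
finger_gap: 0.0123
```

Run:
```python
from h import *
import pickle
s,c,im=shot("wrist","w9"); print(np.round(s["tcp_pos"],4),s["clock"],np.round(s["wrist_force"],2),np.round(s["ft_torque"],2), s["finger_gap"],s["orientation"])
pickle.dump(c,open("c9.pkl","wb"))
shot("side","s9")
```

```text
[ 0.585  -0.3789  0.2507] 14.1 [ 0.39 -0.1  -1.96] [-0.03 -0.04 -0.02] 0.012337204877374202 [-1.23481241e-04  9.97220896e-01  7.44694647e-02  2.18362623e-03]
```

View pics/w9.png

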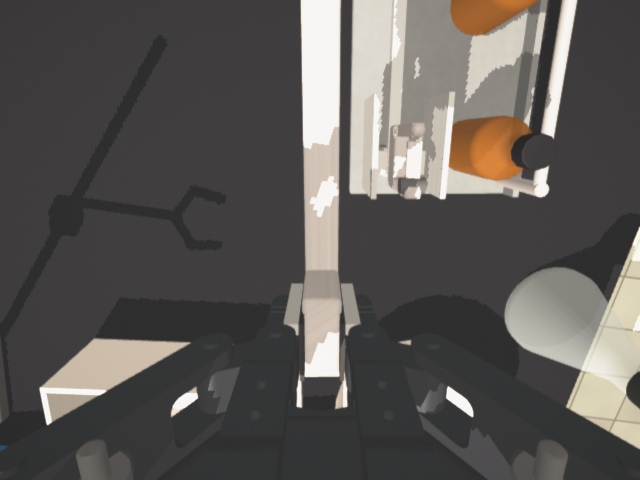

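View pics/s9.png

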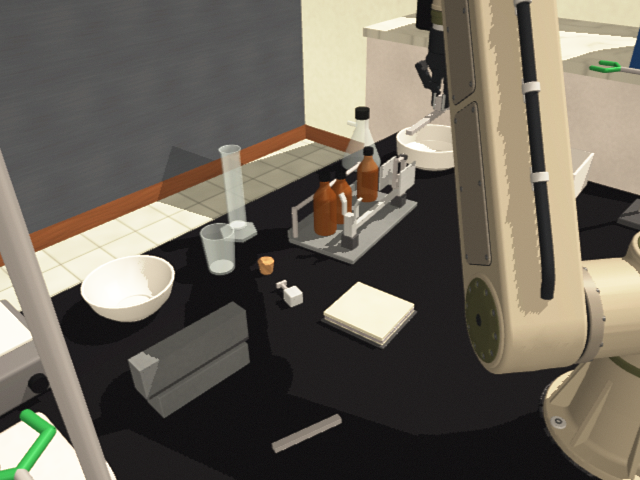

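Run:
```python
from fit import *
import pickle
np.set_printoptions(suppress=True,precision=4)
im=cv2.imread("pics/w9.png"); cv2.imwrite("pics/w9z.png",cv2.resize(im[80:210,340:460],None,fx=6,fy=4.6,interpolation=2))
c=pickle.load(open("c9.pkl","rb"))
z=.012
for p in [(.6745,-.2005,-1.42)]:
  for nm,L,zz in [("plate",[[155,-85],[155,85],[-155,-85]],.012),("cheeks",[[75,-69],[150,-69],[75,-71+50],[150,-21]],.118),("nose",[[96,-45],[105,-45]],.138),("shank",[[137,-45],[148,-45]],.132)]:
    print(nm,proj(c,pts(p,L,zz)).tolist())
```

```text
plate [[349.26896254272947, 194.16330096528324], [507.66318947264347, 193.77067710679916], [356.710105334715, -177.68342406104654]]
cheeks [[384.9823398923369, 108.26807164013951], [380.40632873223245, 209.81505925479783], [451.0825291440135, 108.15984987592589], [441.56573122962027, 209.6540247795585]]
nose [[423.4207423034205, 138.6479583599472], [422.41266071817614, 152.07647810285758]]
shank [[416.82913930158577, 196.2919926946689], [415.75531612113787, 210.94452489791155]]
```

View pics/w9z.png

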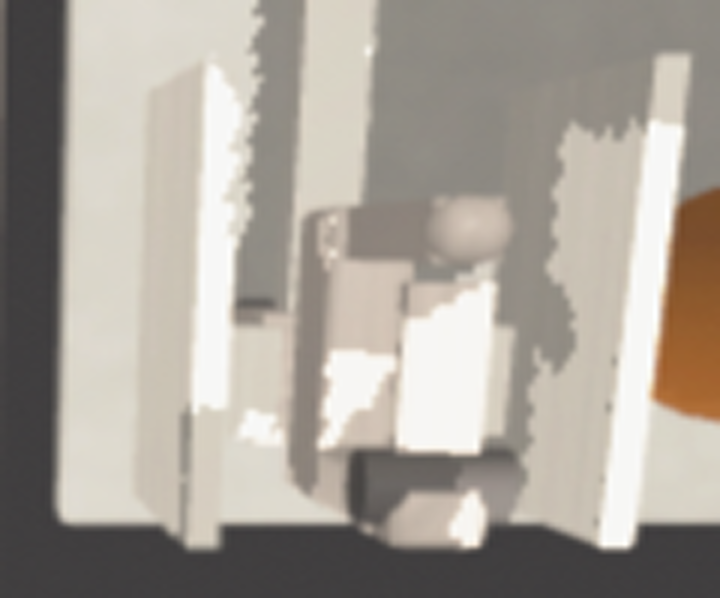

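Run:
```python
from fit import *
import pickle
np.set_printoptions(suppress=True,precision=4)
c=pickle.load(open("c9.pkl","rb"))
ck=[[75,-71],[150,-71],[75,-19],[150,-19]]
uv=[(377,93.5),(374,199),(452.2,92.),(442.9,199)]
def run(obs,p0,free=True):
    def r(p): return np.concatenate([(proj(cc,pts(p,L,z+(p[3] if d else 0)))-np.array(u)).ravel() for cc,L,z,d,u in obs])
    q=least_squares(r,p0); return q.x,r(q.x)
o=[(c,ck,.118,1,uv)]
print(run(o,[.6745,-.2005,-1.42,0]))
o2=o+[(c,[[155,-85]],.012,0,[(350,193.7)])]
print(run(o2,[.6745,-.2005,-1.42,0]))
Tt=T
uvT=[(367.5,247.5),(507,227.5),(355,168.2)]
cT=[((545/4+345),248/4+135),(688/4+345,232/4+135),(555/4+345,357/4+135),(706/4+345,336/4+135)]
o3=o2+[(T,[[-155,-85],[155,-85],[-155,85]],.012,0,uvT),(T,[[150,-19],[150,-71]],.118,1,[cT[1],cT[3]])]
print(run(o3,[.6745,-.2005,-1.42,0]))
```

```text
(array([ 0.6672, -0.1913, -1.4109,  0.0077]), array([ 0.3137, -0.4597,  0.069 ,  0.5399, -0.3256,  0.1982, -0.0562,
       -0.2564]))
(array([ 0.666 , -0.1914, -1.3889,  0.0045]), array([ 0.1329,  2.2172,  2.0966,  1.602 , -1.4103,  1.1519,  1.2034,
       -0.6628, -2.6713, -6.7105]))
(array([ 0.6708, -0.1929, -1.4218,  0.0018]), array([ 2.4219,  2.4034,  1.0243,  0.8775, -0.0483,  3.9351, -0.6606,
        0.8283, -3.2309, -7.2193, -4.1377,  1.3564, -2.3867,  1.5597,
       -2.9188,  3.5241, -0.2958, -1.4611, -0.3826, -1.4091]))
```

Run:
```python
from fit import *
import pickle
np.set_printoptions(suppress=True,precision=1)
c=pickle.load(open("c9.pkl","rb"))
print("campos",np.round(-c[1].T@c[2],4), "nadir",proj(c,[(-c[1].T@c[2])-[0,0,.3]]))
p=(.6745,-.2005,-1.42)
for d in (0,.008):
  print(d,"cheeks w9",proj(c,pts(p,[[75,-71],[150,-71],[75,-19],[150,-19]],.118+d)).tolist())
  for nm,L,zz in [("ckT",[[75,-71],[150,-71],[75,-19],[150,-19]],.118+d),("nose",[[96,-45],[105,-45]],.138+d),("shank",[[137,-45],[148,-45]],.132+d),("forkB",[[-100,-45]],.083+d),("forkprong",[[-100,-33],[-100,-57]],.127+d)]:
    a=proj(T,pts(p,L,zz)); print(nm,"T",a.tolist(),"zoomB",((a-[345,135])*4).tolist(),"S",proj(S,pts(p,L,zz)).tolist())
```

```text
campos [ 0.6 -0.3  0.4] nadir [[320.  133.2]]
0 cheeks w9 [[382.22630424407913, 108.27258392737298], [377.8564271750808, 209.82177321932994], [453.8348439070583, 108.15534368066838], [444.1124475823835, 209.64731920176172]]
ckT T [[487.05116056006227, 221.01502169363437], [524.6123974782105, 215.69686570622235], [482.7198149776019, 194.9732956991365], [520.1486397853627, 189.71534205294043]] zoomB [[568.2046422402491, 344.06008677453747], [718.4495899128419, 322.7874628248894], [550.8792599104077, 239.89318279654594], [700.5945591414506, 218.86136821176171]] S [[399.7265478412655, 172.63606703568973], [414.29277700488274, 161.1474018194997], [379.7871369496473, 167.6022220659736], [394.8231482710815, 156.51024992129368]]
nose T [[499.013707813146, 205.12575125916445], [503.60673833757926, 204.4781521557281]] zoomB [[616.0548312525841, 280.5030050366578], [634.426953350317, 277.91260862291244]] S [[394.37832184340374, 158.95991551508862], [396.18857317341974, 157.61471402533357]]
shank T [[518.6947820268704, 202.60958246996398], [524.2646274750941, 201.82419635123262]] zoomB [[694.779
[... 1493 characters left out ...]
8020413, 154.4346792911324]]
shank T [[520.3361818755085, 202.03239852563797], [525.9512720655415, 201.24071338229874]] zoomB [[701.344727502034, 268.1295941025519], [723.805088262166, 264.96285352919494]] S [[402.54342487861106, 152.1467297210687], [404.6648226924112, 150.57443297339873]]
forkB T [[394.8578689589161, 221.76677586330757]] zoomB [[199.4314758356643, 347.0671034532303]] S [[350.0504791274821, 211.37876492114435]]
forkprong T [[397.3603650821845, 213.31454597685607], [399.2500060471272, 225.6078462707376]] zoomB [[209.441460328738, 313.25818390742427], [217.00002418850886, 362.43138508295044]] S [[345.42732901498016, 191.58518629956603], [355.2339564302189, 194.38347907022577]]
```

Request:
{"name": "arm_command", "arguments": {
  "steps": "-10 50 0 0;-20 100 0 0;-25 150 0 0;-25 170 0 0;-25 170 0 0;-25 170 0 0"
}}

```text
clock: 14.95
tcp_pos: [0.5605, -0.2095, 0.2514]
orientation: [0.001, 0.997, 0.075, 0.003]
wrist_force: [-0.7, -0.4, -1.4]
finger_gap: 0.0124
```

Run:
```python
from h import *
import pickle
s,c,im=shot("wrist","w10"); print(np.round(s["tcp_pos"],4),s["clock"],np.round(s["wrist_force"],2))
pickle.dump(c,open("c10.pkl","wb"))
im=im[:,:,::-1]
im0=cv2.imread("pics/s9.png")
cv2.imwrite("pics/s9a.png",cv2.resize(im0[145:215,370:425],None,fx=10,fy=8,interpolation=2))
cv2.imwrite("pics/s9b.png",cv2.resize(im0[185:255,325:375],None,fx=10,fy=8,interpolation=2))
```

```text
[ 0.5605 -0.2095  0.2514] 14.95 [-0.72 -0.41 -1.37]
```

View pics/w10.png

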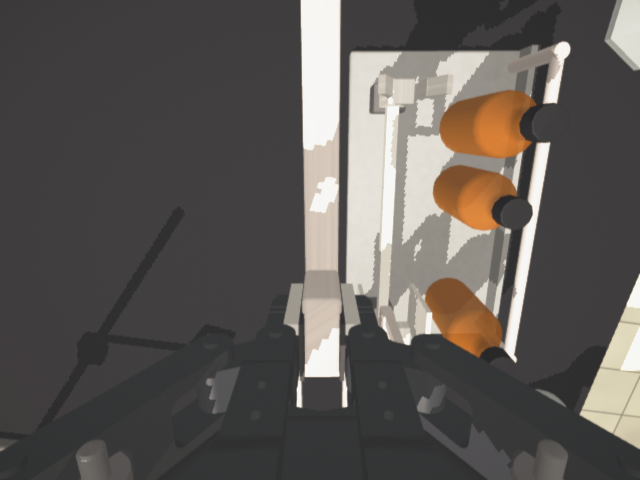

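View pics/s9a.png

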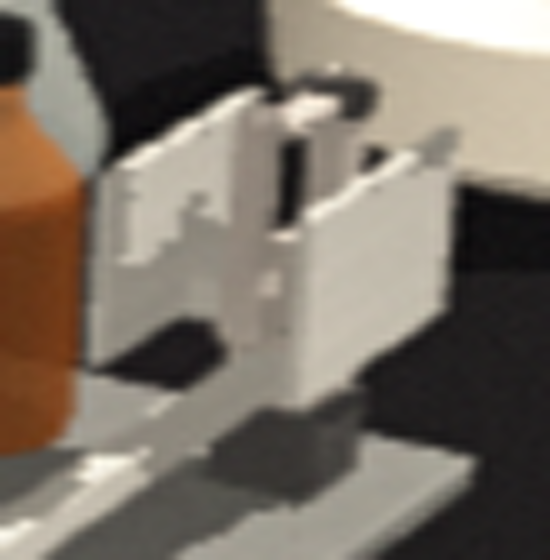

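View pics/s9b.png

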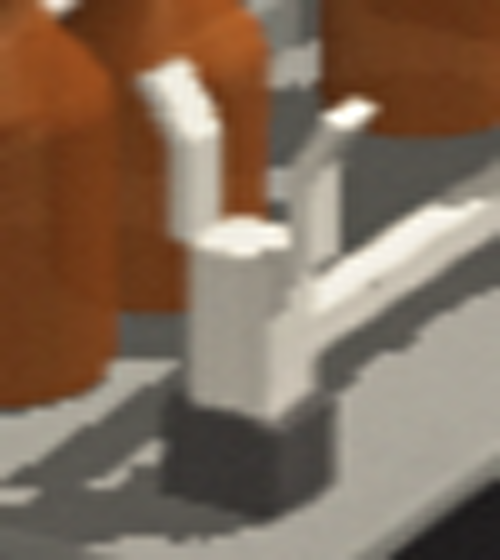

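Run:
```python
from fit import *
import pickle
np.set_printoptions(suppress=True,precision=1)
c=pickle.load(open("c10.pkl","rb"))
im=cv2.imread("pics/w10.png"); cv2.imwrite("pics/w10z.png",cv2.resize(im[40:130,340:470],None,fx=6,fy=6,interpolation=2))
cv2.imwrite("pics/w10y.png",cv2.resize(im[270:360,340:530],None,fx=4.2,fy=6,interpolation=2))
im=cv2.imread("pics/w9.png"); cv2.imwrite("pics/w9y.png",cv2.resize(im[0:210,340:570],None,fx=3.4,fy=2.8,interpolation=2))
p=(.6745,-.2005,-1.42)
for nm,L,zz in [("plate",[[-155,-85],[-155,85]],.012),("bottlebase",[[-75,36],[-10,36]],.012),("caps",[[-75,36]],.157),("capb",[[-10,36]],.137),("capc",[[115,36]],.147),("forkB",[[-100,-45]],.083),("prong",[[-100,-33],[-100,-57]],.127)]:
   a=proj(c,pts(p,L,zz)); print(nm,a.tolist())
c9=pickle.load(open("c9.pkl","rb"))
print("capc w9",proj(c9,pts(p,[[115,36]],.147)), "capb w9?",proj(c9,pts(p,[[115,36]],.157)))
for d in (-.01,0,.01): print("top caps",d,proj(T,pts(p,[[-75,36],[-10,36],[115,36]],[.157,.137,.147])))
```

```text
plate [[350.541046455987, 50.41395858106302], [526.493224727924, 50.349650059640574]]
bottlebase [[466.51422990829116, 136.51097673324557], [459.72359942255156, 199.10026739587096]]
caps [[555.51347937721, 138.93166533546807]]
capb [[522.6220451702574, 228.97983724233296]]
capc [[505.2530425774591, 380.0736251856621]]
forkB [[405.2038656566939, 105.80520947951884]]
prong [[436.7262696036979, 101.29666079256205], [402.47683621111446, 101.33189583987875]]
capc w9 [[543.9 167.6]] capb w9? [[553.1 169. ]]
top caps -0.01 [[406.7 174.2]
 [438.  171.6]
 [503.4 161.6]]
top caps 0 [[406.7 174.2]
 [438.  171.6]
 [503.4 161.6]]
top caps 0.01 [[406.7 174.2]
 [438.  171.6]
 [503.4 161.6]]
```

View pics/w10z.png

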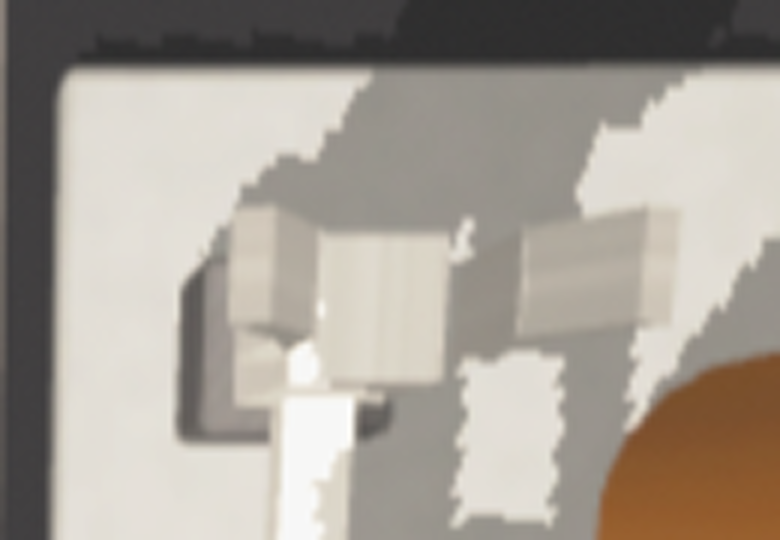

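View pics/w10y.png

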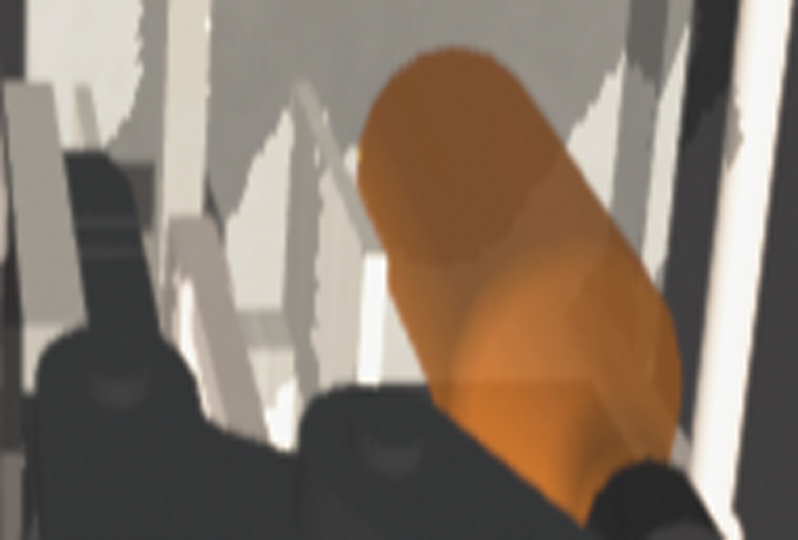

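View pics/w9y.png

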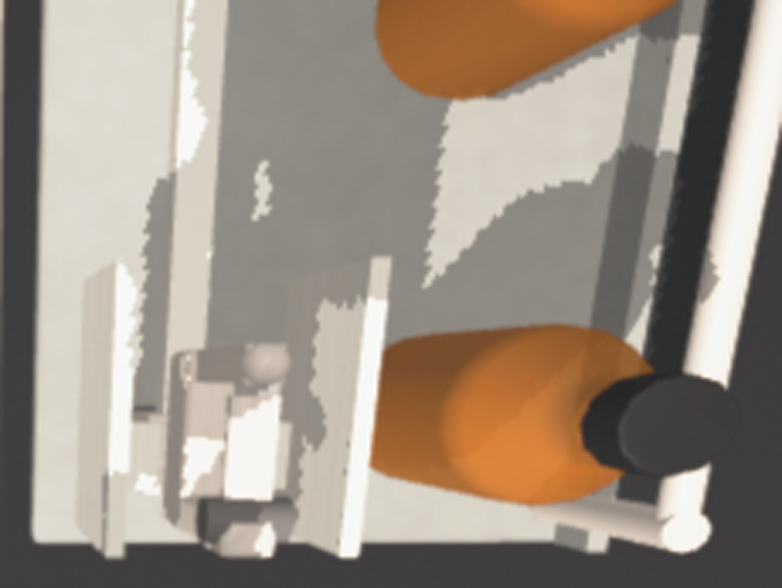

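```bash
cat > railfit.py <<'E'
from fit import *
import pickle
np.set_printoptions(suppress=True,precision=4)
c9=pickle.load(open("c9.pkl","rb")); c10=pickle.load(open("c10.pkl","rb"))
def run(obs,p0):
    def r(p): return np.concatenate([(proj(cc,pts(p,L,z+p[3]))-np.array(u)).ravel() for cc,L,z,u in obs])
    q=least_squares(r,p0,loss="soft_l1"); return q.x,np.round(r(q.x),1)
ck=[[75,-71],[150,-71],[75,-19],[150,-19]]
w9=(c9,ck,.118,[(377,93.5),(374,199),(452.2,92.),(442.9,199)])
w9n=(c9,[[100.5,-45]],.138,[(418,129)])
fb=(c10,[[-100,-45]],.083,[(403.8,91.3)]); fp=(c10,[[-100,-45]],.127,[(416.1,84.4)])
tk=(T,[[150,-19],[150,-71]],.118,[(688/4+345,232/4+135),(706/4+345,336/4+135)])
tf=(T,[[-100,-45]],.083,[(182/4+345,358/4+135)])
sk=(S,[[75,-71],[75,-19],[150,-19]],.118,[(400.5,171.9),(380.5,166.2),(396.2,156.2)])
sf=(S,[[-100,-45]],.083,[(349.3,214.6)])
E
python3 - <<'E'
from railfit import *
p0=[.667,-.191,-1.41,.005]
for n,o in dict(wrist=[w9,w9n,fb,fp],wt=[w9,w9n,fb,fp,tk,tf],all=[w9,w9n,fb,fp,tk,tf,sk,sf],ts=[tk,tf,sk,sf]).items(): print(n,*run(o,p0))
E
```

```text
wrist [ 0.668  -0.1913 -1.4201  0.0079] [ 0.6 -1.3 -0.6 -0.1 -0.   0.1 -0.7 -0.2  1.8  1.2 -1.8  0.3  0.4 -0. ]
wt [ 0.6681 -0.1914 -1.4211  0.0079] [ 0.5 -1.3 -0.8 -0.1 -0.1  0.1 -0.9 -0.2  1.7  1.1 -1.7  0.2  0.5 -0.
  0.2 -0.7  0.1 -0.4 -0.2  0.4]
all [ 0.6681 -0.1914 -1.4218  0.0076] [ 0.4 -1.3 -1.  -0.2 -0.3  0.2 -1.1 -0.3  1.5  1.2 -1.6  0.3  0.5  0.
  0.1 -0.6  0.1 -0.4 -0.2  0.3 -0.6 -0.2 -0.7  0.4 -1.2 -0.7  0.2 -0.5]
ts [ 0.668  -0.1923 -1.4296  0.0068] [ 0.4  0.2  0.2  0.4 -0.1  0.1 -0.2  0.2 -0.3  0.7 -0.6 -0.4  0.1 -0.3]
```

Request:
{"name": "arm_command", "arguments": {
  "steps": "35 -16 0 0;70 -33 0 0;70 -33 0 0;70 -33 -30 0;70 -33 -60 0;70 -33 -80 0;70 -33 -80 0;70 -33 -80 0"
}}

```text
clock: 16.0
tcp_pos: [0.6305, -0.2435, 0.1722]
orientation: [0.001, 0.997, 0.074, 0.003]
wrist_force: [0.0, -0.4, -2.0]
finger_gap: 0.0124
```

Run:
```python
from h import *
import pickle
s,c,im=shot("wrist","w11"); print(np.round(s["tcp_pos"],4),s["clock"],np.round(s["wrist_force"],2),np.round(s["ft_torque"],2),np.round(s["orientation"],4))
pickle.dump(c,open("c11.pkl","wb"))
_,_,a=shot("side","s11"); _,_,b=shot("top","t11")
cv2.imwrite("pics/s11z.png",cv2.resize(a[110:270,270:440,::-1],None,fx=4.6,fy=3.7,interpolation=2))
cv2.imwrite("pics/t11z.png",cv2.resize(b[140:260,340:540,::-1],None,fx=4,fy=4,interpolation=2))
```

```text
[ 0.6305 -0.2435  0.1722] 16.0 [ 0.03 -0.43 -1.97] [-0.03 -0.05 -0.  ] [9.000e-04 9.973e-01 7.400e-02 3.100e-03]
```

View pics/w11.png

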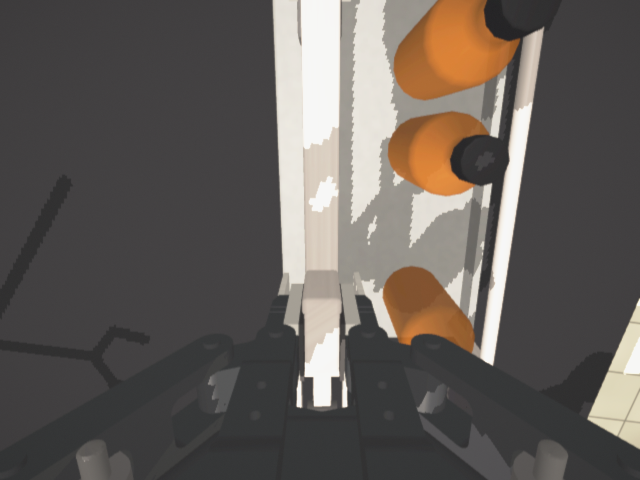

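View pics/s11z.png

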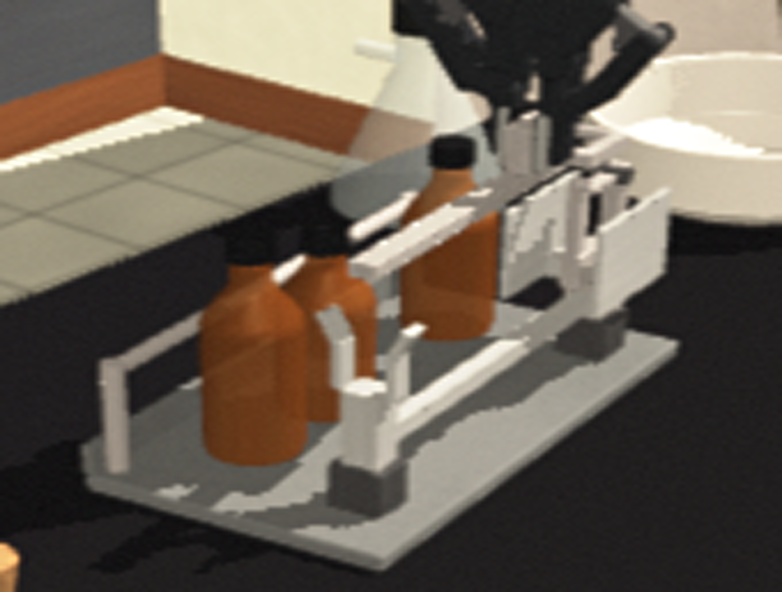

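View pics/t11z.png

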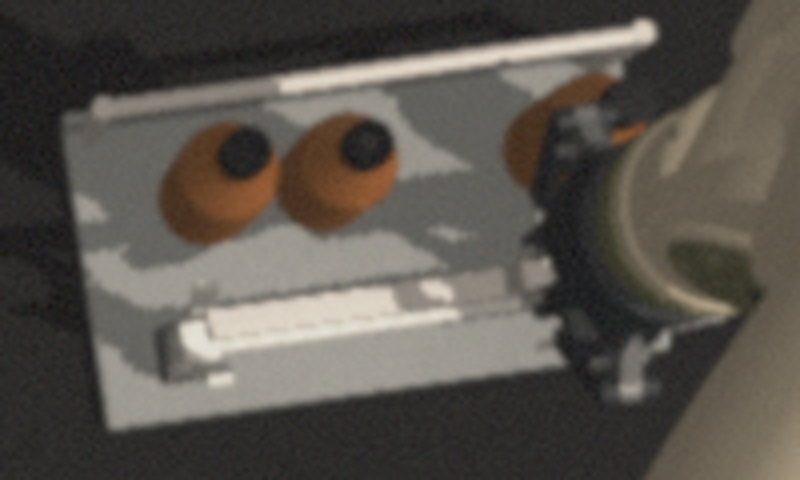

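Run:
```python
from railfit import *
p=(.6680,-.1915,-1.422)
a=proj(T,pts(p,[[-109,-45],[-109,-38],[-109,-52],[0,-38],[0,-52]],.173)); print(((a-[340,140])*4).round(0).tolist())
a=proj(S,pts(p,[[-109,-38],[-109,-52]],.173)); print(((a-[270,110])*[4.6,3.7]).round(0).tolist())
a=proj(S,pts(p,[[119,-63],[119,-27],[96,-41],[105,-49]],[.172,.172,.1455,.1455])); print(((a-[270,110])*[4.6,3.7]).round(0).tolist())
```

```text
[[207.0, 325.0], [205.0, 310.0], [209.0, 340.0], [437.0, 278.0], [442.0, 308.0]]
[[344.0, 258.0], [371.0, 264.0]]
[[630.0, 131.0], [565.0, 119.0], [566.0, 176.0], [589.0, 174.0]]
```

Run:
```python
import cv2
a=cv2.imread("pics/s11.png")
cv2.imwrite("pics/s11y.png",cv2.resize(a[130:200,360:430],None,fx=9,fy=8,interpolation=2))
```

```text
(no output)
```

View pics/s11y.png

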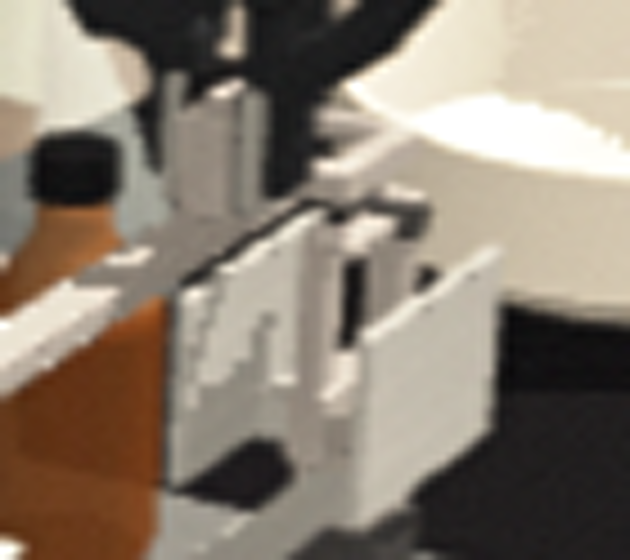

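Request:
{"name": "arm_command", "arguments": {
  "steps": "0 0 -4 0;0 0 -8 0;0 0 -12 0;0 0 -16 0;0 0 -20 0;0 0 -22 0;0 0 -22 0"
}}

```text
clock: 17.02
tcp_pos: [0.631, -0.2433, 0.1504]
orientation: [0.001, 0.997, 0.074, 0.004]
wrist_force: [0.1, 0.3, -2.0]
finger_gap: 0.0123
```

Run:
```python
from h import *
s=get_state(); print(np.round(s["tcp_pos"],4),s["clock"],np.round(s["wrist_force"],2),np.round(s["ft_torque"],2),np.round(s["orientation"],4))
_,_,a=shot("side","s12")
cv2.imwrite("pics/s12y.png",cv2.resize(a[130:200,360:430,::-1],None,fx=9,fy=8,interpolation=2))
```

```text
[ 0.631  -0.2433  0.1504] 17.025 [ 0.07  0.32 -2.  ] [-0.01  0.   -0.04] [0.0011 0.9972 0.0742 0.0035]
```

View pics/s12y.png

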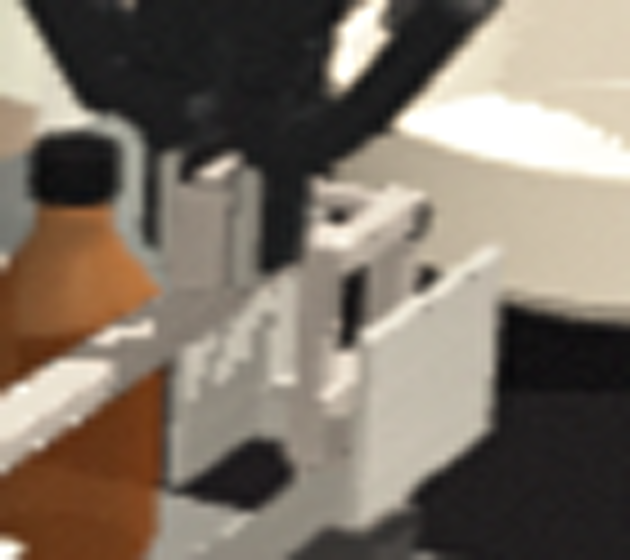

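Request:
{"name": "arm_command", "arguments": {
  "steps": "0 0 -2 0;0 0 -4 0;0 0 -6 0;0 0 -8 0;0 0 -8 0"
}}

```text
clock: 17.7
tcp_pos: [0.6311, -0.2433, 0.143]
orientation: [0.001, 0.997, 0.074, 0.004]
wrist_force: [-0.8, 2.5, 0.5]
finger_gap: 0.0123
```

Request:
{"name": "arm_command", "arguments": {
  "steps": "0 0 -2 0;0 0 -4 0;0 0 -4 0"
}}

```text
clock: 18.08
tcp_pos: [0.6311, -0.2433, 0.1391]
orientation: [0.001, 0.997, 0.074, 0.004]
wrist_force: [-0.6, 1.4, 2.0]
finger_gap: 0.0124
```

Run:
```python
from h import *
s=get_state(); print(np.round(s["tcp_pos"],4),s["clock"],np.round(s["wrist_force"],2),np.round(s["ft_torque"],2),np.round(s["orientation"],4))
_,_,a=shot("side","s13")
cv2.imwrite("pics/s13y.png",cv2.resize(a[130:200,360:430,::-1],None,fx=9,fy=8,interpolation=2))
```

```text
[ 0.6311 -0.2433  0.1391] 18.075 [-0.64  1.41  2.04] [-0.05  0.25  0.01] [0.0014 0.9972 0.0742 0.0038]
```

View pics/s13y.png

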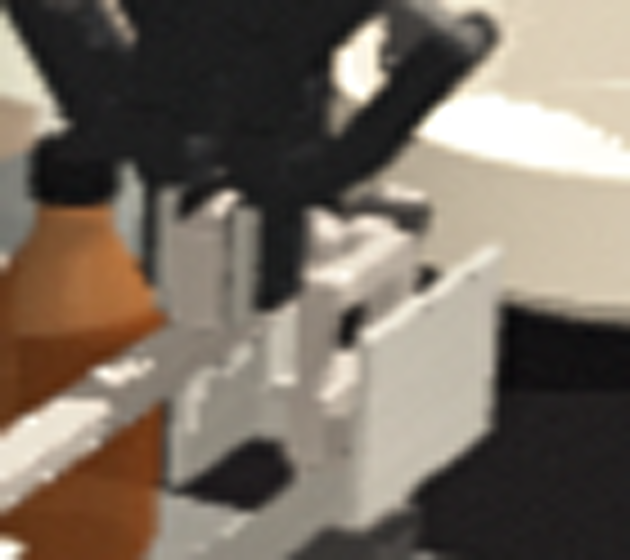

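Request:
{"name": "arm_command", "arguments": {
  "steps": "0 0 -2 0;0 0 -4 0;0 0 -6 0;0 0 -8 0;0 0 -10 0;0 0 -10 0"
}}

```text
clock: 18.88
tcp_pos: [0.632, -0.2437, 0.1298]
orientation: [0.002, 0.997, 0.074, 0.005]
wrist_force: [-1.4, 0.1, 5.3]
finger_gap: 0.0126
```

Run:
```python
from h import *
s=get_state(); print(np.round(s["tcp_pos"],4),s["clock"],np.round(s["wrist_force"],2),np.round(s["ft_torque"],2),np.round(s["orientation"],4))
_,_,a=shot("side","s14")
cv2.imwrite("pics/s14y.png",cv2.resize(a[130:270,300:430,::-1],None,fx=6,fy=4.2,interpolation=2))
```

```text
[ 0.632  -0.2437  0.1298] 18.875 [-1.4   0.11  5.3 ] [-0.39  0.03 -0.  ] [0.0019 0.9972 0.0743 0.0049]
```

View pics/s14y.png

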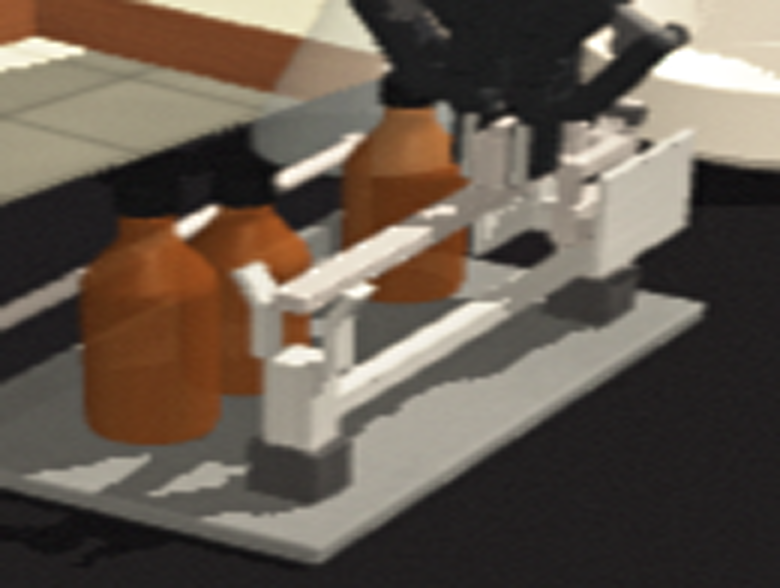

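Request:
{"name": "arm_command", "arguments": {
  "steps": "-1 0 -2 0;-1 0 -4 0;-1 0 -6 0;-1 0 -8 0;-1 0 -8 0"
}}

```text
clock: 19.55
tcp_pos: [0.6318, -0.2433, 0.1222]
orientation: [0.002, 0.997, 0.075, 0.006]
wrist_force: [0.0, 2.5, 5.0]
finger_gap: 0.0124
```

Run:
```python
from h import *
s=get_state(); print(np.round(s["tcp_pos"],4),s["clock"],np.round(s["wrist_force"],2),np.round(s["ft_torque"],2),np.round(s["orientation"],4))
```

```text
[ 0.6318 -0.2433  0.1222] 19.55 [0.01 2.49 4.96] [ 0.05 -0.14  0.04] [0.0017 0.9972 0.0748 0.0058]
```

Request:
{"name": "arm_command", "arguments": {
  "steps": "0 0 -2 0;0 0 -4 0;0 0 -6 0;0 0 -8 0;0 0 -8 0"
}}

```text
clock: 20.18
tcp_pos: [0.6309, -0.2433, 0.1125]
orientation: [0.001, 0.997, 0.075, 0.005]
wrist_force: [0.4, -0.1, -1.5]
finger_gap: 0.0126
```

Run:
```python
from h import *
s=get_state(); print(np.round(s["tcp_pos"],4),s["clock"],np.round(s["wrist_force"],2),np.round(s["ft_torque"],2),np.round(s["orientation"],4))
_,_,a=shot("side","s15")
cv2.imwrite("pics/s15y.png",cv2.resize(a[130:270,300:430,::-1],None,fx=6,fy=4.2,interpolation=2))
```

```text
[ 0.6309 -0.2433  0.1125] 20.175 [ 0.42 -0.1  -1.47] [-0.07  0.07 -0.01] [0.0014 0.9972 0.0746 0.0045]
```

View pics/s15y.png

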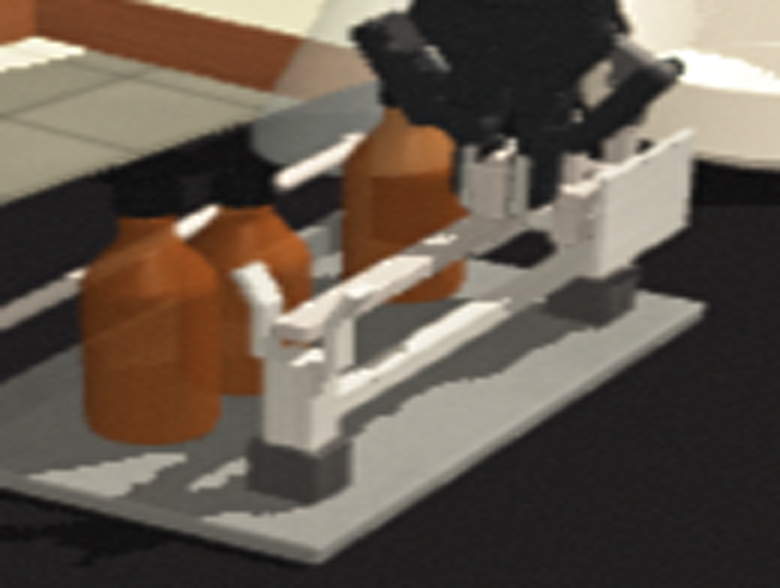

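Request:
{"name": "arm_command", "arguments": {
  "steps": "0 0 -2 0;0 0 -4 0;0 0 -6 0;0 0 -7 0;0 0 -7 0"
}}

```text
clock: 20.85
tcp_pos: [0.6311, -0.2435, 0.1058]
orientation: [0.002, 0.997, 0.075, 0.005]
wrist_force: [0.6, -0.0, -1.5]
finger_gap: 0.0121
```

Request:
{"name": "arm_command", "arguments": {
  "steps": "0 0 -1 0;0 0 -2 0;0 0 -2 0"
}}

```text
clock: 21.22
tcp_pos: [0.631, -0.2435, 0.1037]
orientation: [0.002, 0.997, 0.075, 0.005]
wrist_force: [-0.6, -0.6, -1.8]
finger_gap: 0.012
```

Request:
{"name": "arm_command", "arguments": {
  "steps": "0 0 -1 0;0 0 -2 0;0 0 -2 0"
}}

```text
clock: 21.6
tcp_pos: [0.6311, -0.2434, 0.1017]
orientation: [0.002, 0.997, 0.075, 0.005]
wrist_force: [-0.6, -0.0, -2.1]
finger_gap: 0.0123
```

Request:
{"name": "arm_command", "arguments": {
  "steps": "0 0 -1 0;0 0 -1 0;0 0 -1 0"
}}

```text
clock: 21.98
tcp_pos: [0.6311, -0.2434, 0.1012]
orientation: [0.002, 0.997, 0.075, 0.005]
wrist_force: [-1.8, 1.8, 3.0]
finger_gap: 0.0121
```

Request:
{"name": "arm_command", "arguments": {
  "steps": "0 0 -1 0;0 0 -1 0;0 0 -1 0"
}}

```text
clock: 22.35
tcp_pos: [0.6312, -0.2435, 0.1012]
orientation: [0.002, 0.997, 0.075, 0.005]
wrist_force: [-2.6, 3.7, 5.7]
finger_gap: 0.0122
```

Run:
```python
from h import *
s=get_state(); print(np.round(s["tcp_pos"],4),s["clock"],np.round(s["wrist_force"],2),np.round(s["ft_torque"],2),np.round(s["orientation"],4))
_,_,a=shot("side","s16")
cv2.imwrite("pics/s16y.png",cv2.resize(a[130:270,300:430,::-1],None,fx=6,fy=4.2,interpolation=2))
```

```text
[ 0.6312 -0.2435  0.1012] 22.35 [-2.65  3.66  5.72] [ 0.14  0.61 -0.08] [0.0019 0.9972 0.0746 0.0052]
```

View pics/s16y.png

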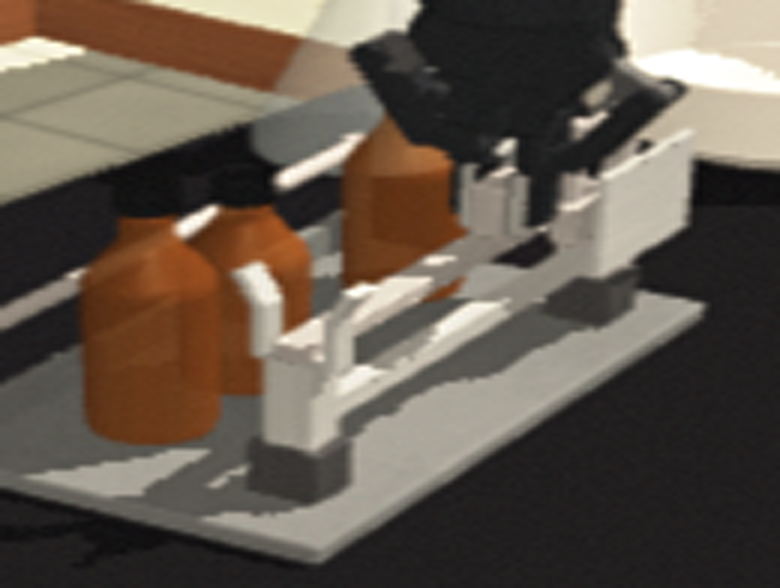

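Request:
{"name": "arm_command", "arguments": {
  "steps": "0 0 0 0;0 0 0 0;0 0 0 0;0 0 0 0;0 0 0 0",
  "fingers": -0.1,
  "newtons": 20
}}

```text
clock: 23.02
tcp_pos: [0.6311, -0.2434, 0.101]
orientation: [0.002, 0.997, 0.075, 0.005]
wrist_force: [-0.1, -0.1, -1.0]
finger_gap: 0.0387
```

Run:
```python
from h import *
s=get_state(); print(np.round(s["tcp_pos"],4),s["clock"],np.round(s["wrist_force"],2),np.round(s["ft_torque"],2),s["finger_gap"])
shot("wrist","w17")
_,_,a=shot("side","s17")
cv2.imwrite("pics/s17y.png",cv2.resize(a[130:270,300:430,::-1],None,fx=6,fy=4.2,interpolation=2))
```

```text
[ 0.6311 -0.2434  0.101 ] 23.025 [-0.07 -0.07 -1.02] [-0.    0.02 -0.  ] 0.038661125836556454
```

View pics/s17y.png

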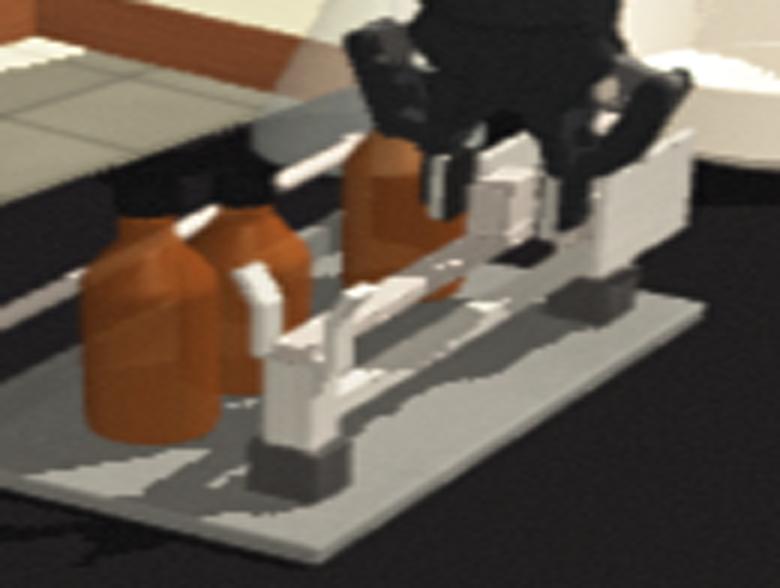

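View pics/w17.png

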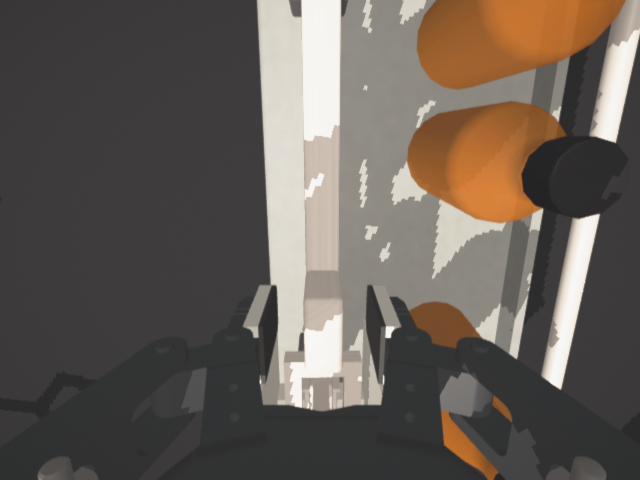

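Request:
{"name": "arm_command", "arguments": {
  "steps": "0 0 10 0;0 0 30 0;0 0 60 0;0 0 100 0;0 0 140 0;-40 0 150 0;-90 0 150 0;-140 40 150 0;-170 90 150 0;-170 130 150 0;-170 130 150 0;-170 130 150 0"
}}

```text
clock: 24.62
tcp_pos: [0.4617, -0.1138, 0.2519]
orientation: [0.002, 0.997, 0.075, 0.006]
wrist_force: [1.3, 0.6, 0.0]
finger_gap: 0.0382
```

Run:
```python
from h import *
s=get_state(); print(np.round(s["tcp_pos"],4),s["clock"],np.round(s["wrist_force"],2))
_,_,b=shot("top","t18")
_,_,a=shot("side","s18")
cv2.imwrite("pics/s18y.png",cv2.resize(a[130:270,300:430,::-1],None,fx=6,fy=4.2,interpolation=2))
cv2.imwrite("pics/t18z.png",cv2.resize(b[140:260,340:540,::-1],None,fx=4,fy=4,interpolation=2))
```

```text
[ 0.4617 -0.1138  0.2519] 24.625 [1.32 0.58 0.02]
```

View pics/s18y.png

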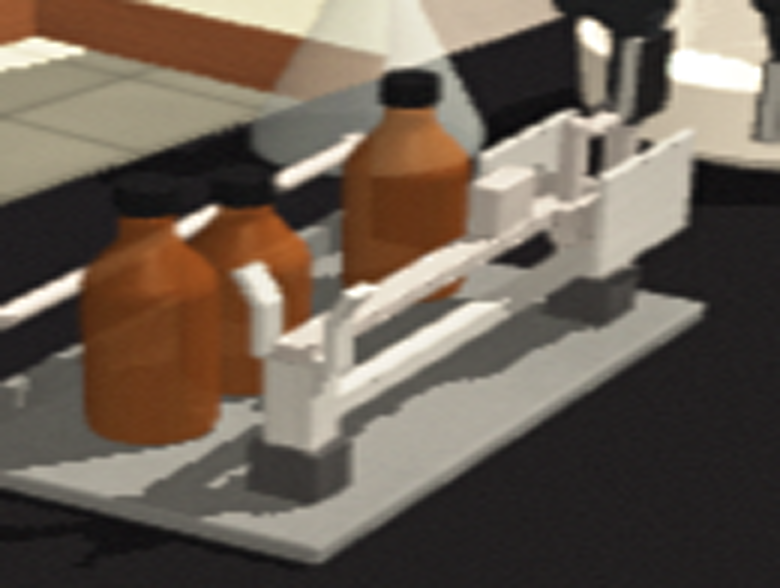

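View pics/t18z.png

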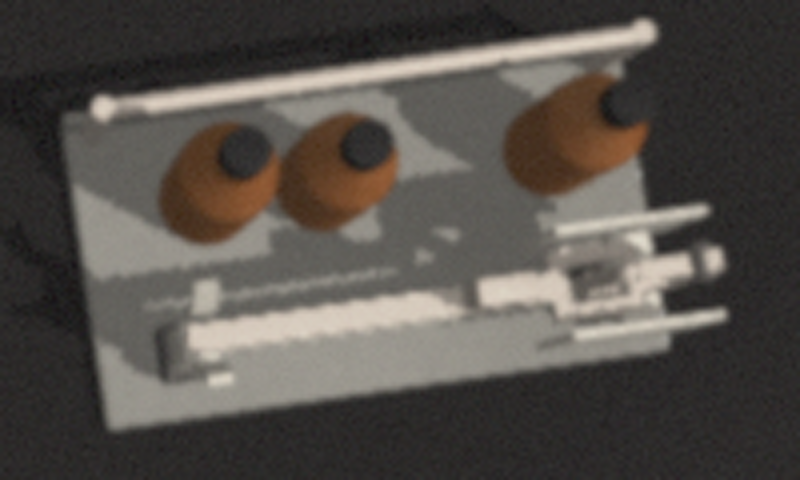

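```bash
python3 -c "
from workcell import *
print(get_state()['qvel']); print(hand_in())"
```

```text
[-0.00537374  0.00618068 -0.00404539  0.0010609   0.00070853  0.00118183]
the job is handed in; nothing more can be done
None
```

The job is done and handed in at about 24.7 s. No check failed outright; `hand_in` gives no verdict, so the result rests on my own checks.

- **Laying it down:** I drew the bar out by its ring and lowered it onto the boards, whose top is about 21–22 mm up. I stopped at light contact, about 6 N, and let go there.
- **Closing the rack:** I took the bar again by its handle block and pushed the ring down past the gate. The peak push was about 7 N. The force fell back to the bar's own weight 22–32 mm below first contact, which matches the gate snapping over. I then lowered it until it touched the floor, at about 7 N, and opened the fingers.

**Last checks:** The side and top pictures show the tail in the fork, the ring around the nose between the cheeks, the gate back across the mouth, and the bottles where they were. The arm stood clear with the fingers unloaded. The gate angle was not measured; I judged it shut from the pictures and the force drop.

**Disagreement:** The base plate's edges put the rack about 9 mm away from where the hook, fork and bottles put it. I trusted the hook and fork, which agreed to about 1 mm across all three cameras, and the fit confirmed them. They also put the rail about 7.5 mm above its middle setting.

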